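Snug the lens ring of the bench magnifier

ROBOT

A 6-joint arm with a two-finger parallel gripper is mounted at the origin on the work surface. World frame = base frame: x ahead of the robot, y to its left, z up, the work surface at z = 0. Lengths are in mm, angles in rad, forces in N, time in s.
With the tool pointing down it reaches from about 300 to 775 mm from the base axis. Payload 14.6 kg.
Tool frame: the origin (TCP) lies midway between the tips of the shut fingers; the grasp point (between the pads) lies 19 mm behind it; z points along the fingers, y is the direction in which the jaws open and shut (so a half turn about z gives the same grasp; the last joint's range is limited). The gripper opens to 94 mm and grips with 3 to 60 N. Pads are 16 mm wide; open, the fingers measure 119 mm over their backs; the gripper's body (75 mm by 177 mm) begins 78 mm behind the grasp point.
Start: joints at [-1.186, 0.3, 1.521, -0, 1.321, -0.067], TCP at [240.114, -494.808, 205.446] pointing down, gripper open.
Joint ranges: [-3.03, 3.03], [-0.79, 2.21], [0.23, 2.52], [-1.04, 4.18], [0, 3.07], [-2.55, 2.55]. Speed limits (rad/s): [2.22, 2.22, 2.57, 3.14, 3.14, 3.14].

INTERFACE

Orientations are given as [roll, pitch, yaw] about the fixed x, y, z axes, in that order (R = Rz(yaw) Ry(pitch) Rx(roll)).
In Python, from cell import manip gives the robot as it stands.
- The arm moves only by the tool play_rows, never from a script. Its argument "commands" is a list of rows, each an object of numbers: "x", "y", "z": the shift along the tool's x, y, z in m; "wx", "wy", "wz": the turn, a rotation vector about the tool's x, y, z in degrees; "grip": the opening, from 0 (shut) to 1 (fully open). In form: [{"x": .., "y": .., "z": .., "wx": .., "wy": .., "wz": .., "grip": ..}, ...]. A call has 1 to 20 rows; each row shifts and turns the commanded pose from where the row before left it, along the tool's axes as they then stand; what a row does not reach is not made up. A row lasts 1/8 s, in which the tool goes at most 62.5 mm and 10.7 degrees, less where a joint would pass 70% of its speed; a pose out of reach is approached as far as the arm can. A call is refused whole if a number of a shift passes 0.0625 or a number of a turn 10.7, either way. A call with a gripper value outside its range is refused whole. The fingers move at their own pace and stop on an object; "squeeze" is the grip in N (left out, the last holds). Time passes only in rows, so rows that do not move let the fingers close. It gives the time, the measured TCP pose, the force and the opening at its end, in the units of the state.
- manip.read_state(): the state, without advancing time (a new reading comes with each control period).
- manip.camera(name): name is "scene" or "top"; returns (picture, depth): 420x560x3 uint8, red, green, blue; 420x560 float32, mm along the optical axis (not along the pixel's ray), 0 where there is no reading.
- manip.camera_info(name): a dict with "intrinsics" (3x3 intrinsics, pixels), "camera_from_world" (4x4, takes a point from world to camera coordinates). Camera axes: x right, y up, looking along -z (the intrinsics and any distortion apply to the point x, -y, -z); pixel columns grow to the right and rows downward; lengths in mm; the calibration is good to about 2 mm. A picture is of the moment at which its call begins. camera_info takes no time and is no camera call.
- manip.sign_off(): hands the job in, once; it reports no verdict.
The state is a dict: "clock": time; "joints": joint angles; "qd": joint speeds; "effort": joint torques, N m; "eef_pos": TCP position; "eef_rot": TCP orientation; "wrist_force": force on the tool from outside, world axes, zero at the start; "moment": the same for the moment, N m; "finger_gap": finger opening in mm.
Only numpy, scipy, OpenCV 4.12 (cv2) and the standard library are available. Lean on these libraries where they do the work, as an engineer would, in place of code of your own. Each camera call takes 0.05 s, during which the arm holds its last target.

TASK

The ring that holds the lens in the bench magnifier has worked loose. Take the pin spanner that fits it, engage both pins in the ring's holes and turn the ring clockwise until it is fully home and snug, without forcing it or touching the glass. Then stand the spanner back in the wooden rack it came from, pins down, as it was, and leave everything else where it is.

Things in the scene. Friction and masses are not known exactly. Their poses are not given: they have to be found in the camera images.
- rim (a point): Bench magnifier head, glass up: fixed white cup, 96 mm outside, 50 mm high, bore 74 mm, with a dark knuckle and folded aluminium arm on its +x side. Point: centre of the rim's flat top, on the ring's axis; z up, x towards the arm. A black tick on the rim at +x marks home.
- ring_top (a point): Steel lens ring in the head, 70 mm outside, 38 mm inside, 8 mm thick, top face 6 mm below the rim. Point: centre of its top face, z up. Two round through holes, 8 mm in diameter, 27 mm either side along this frame's x (54 mm apart); a black line along +y meets the rim's tick when home. It only turns, it does not sink or rise.
- ring (a joint): Ring's angle, rad, grows clockwise from above (tightening). Starts 0.2 to 0.7; firm stop (home) at 1.2, fully home = within 0.03 of it. Drags with 0.12 N m, stays where left. Snug: at the stop, spanner held bearing with a moment of 0.35 to 0.8 N m for half a second. Over 45 N in all between spanner and ring does damage.
- lens: Convex glass lens, 60 mm across, under the ring, its crown about 12 mm below the rim. Fragile: must not be touched. Origin at its underside's centre.
- spanner_wide_grip (a point): Fitting steel spanner, 250 g: upright handle 30 (x) x 16 (y) x 60 mm on a bar 90 (x) x 18 x 12 mm; two pins, 6 mm thick, 13 mm long, point down 27 mm either side. Point: in the handle, 44 mm above the bar's underside; z up. Engaged, the bar lies on the head's rim, pins 7 mm into the holes, 1 mm play all round. Works either way round.
- spanner_narrow_grip (a point): A second, similar steel spanner for smaller rings: crossbar 66 mm, pins 38 mm apart. Does not fit; leave it standing. Point as on the other.
- rack_wide_seat (a point): Fixed wooden rack of the fitting spanner, 160 x 50 x 34 mm, short tool handles up to 32 mm tall at its ends. Point: middle of its top face, z up. The spanner's bar rests there along x, pins in a slot 66 (x) x 10 mm, 22 mm deep. The two racks may stand either way about.
- rack_narrow_seat (a point): The same kind of rack for the other spanner, slot 50 by 10 mm; point in the middle of its top face.
- dye: Small amber bottle, 44 mm across, 85 mm tall, bystander; origin under its base.
- wax_tin: Flat round tin, 68 mm across, 24 mm high, bystander; origin under its base.
- spool: Wooden spool, 40 mm across, 42 mm high, bystander; origin under its base.
- burnisher: Turned wooden burnisher standing on end, 36 mm across, 72 mm tall, bystander; origin under its base.
- mallet: Wooden hammer lying on the bench, bystander; origin under its middle.
- straightedge: Steel straightedge lying flat, 300 x 30 x 4 mm, bystander; origin under its middle.
- glue_pot: White jar with a black lid, 60 mm across, 60 mm tall, bystander; origin under its base.
Not all that is in view belongs to the job. Leave any turquoise look-alike of the part that bears spanner_wide_grip alone.

How it is judged (in metres and radians):
On the way, in this order (a step that is already met when the one before it is completed fails the run):
1. both pins of the spanner are in the ring's holes (z of spanner_wide_grip in the frame of ring_top between 0.04 and 0.053 m and horizontal distance between spanner_wide_grip and ring_top below 0.006 m and angle between the x axis of spanner_wide_grip and the x axis of ring_top, either way round below 0.15 rad), for 0.1 s.
2. the ring is at its stop and held snug there with the spanner (value of joint ring above 1.17 rad and contact force between spanner_wide and ring above 9 N), for 0.3 s.
At the end, for the whole second after the job is handed in: The ring is within 0.03 rad of its stop; the wide spanner stands upright (within 0.1 rad) in its own rack, either way round, its bar down on the rack's top (within 4 mm) and within 8 mm of the middle; released (value of joint ring above 1.17 rad and horizontal distance between spanner_wide_grip and rack_wide_seat below 0.008 m and z of spanner_wide_grip in the frame of rack_wide_seat between 0.04 and 0.048 m and angle between spanner_wide_grip's own z axis and vertical below 0.1 rad and angle between the x axis of spanner_wide_grip and the x axis of rack_wide_seat, either way round below 0.15 rad); the robot touches nothing.
It fails at once if the ring is forced: more than 45 N from the spanner (contact force between spanner_wide and ring above 45 N).
It fails at once if the glass is touched (contact force between anything else and lens above 1 N).
It fails at once if the other spanner is disturbed (distance of spanner_narrow_grip from where it was at the start of the episode above 0.02 m).
It fails at once if a bystander is knocked about (distance of any of dye, wax_tin, spool, burnisher, mallet, straightedge, glue_pot from where it was at the start of the episode above 0.03 m).
It also fails if it takes over 72 s, if anything falls off the work surface, if the arm or the gripper's body presses on something with over 40 N, if the wrist force passes 120 N, or if a joint passes its speed limit or range.

## Working session

There is one attempt and no reset: what is moved stays moved. The work goes in short steps, Python scripts to look and compute and a tool call to move; the robot and the scene stay as the last step left them, time stands still between calls to the robot, and variables do not carry over. Pictures are saved under pics/ and viewed, and the job is handed in when it is done.

Besides the shell and the picture viewer there is one more tool, called after "Request:" by a JSON object that holds its "method" and its "body". play_rows: Moves the arm, as the interface text tells. Its arguments: {"type":"object","properties":{"commands":{"type":"array"},"squeeze":{"type":"number"}},"required":["commands"]}

```bash
mkdir -p pics; ls
cat > h.py <<'E'
import numpy as np, cv2, json
from cell import manip
def snap(n,tag):
    p,d=manip.camera(n); cv2.imwrite(f'pics/{tag}.png',p[:,:,::-1]); np.savez(f'pics/{tag}.npz',p=p,d=d); return p,d
E
python3 - <<'E'
from h import *
print(manip.read_state())
for n in ('scene','top'):
    i=manip.camera_info(n); print(n,{k:np.round(np.array(v),4).tolist() if not isinstance(v,str) else v for k,v in i.items()})
    snap(n,n+'0')
E
```

```text
pics
{'clock': 0.0, 'joints': array([-1.18561308e+00,  3.00430943e-01,  1.52157152e+00,  2.89754870e-06,
        1.32072211e+00, -6.66042023e-02]), 'qd': array([-8.98640513e-04,  1.02874468e-03,  1.96320947e-03,  2.31976931e-06,
        1.97581070e-04,  3.17449515e-04]), 'effort': array([-6.95366889e-04, -5.31808126e+01, -3.52742708e+01,  7.08305743e-02,
        2.44302111e-02, -7.99634245e-05]), 'eef_pos': array([ 240.01228421, -494.57386982,  204.91240831]), 'eef_rot': array([-3.14046343e+00, -7.81352531e-05,  4.51786687e-01]), 'wrist_force': array([-0.08958367, -0.16029549,  0.15868754]), 'moment': array([-0.00245904,  0.05121676,  0.00503221]), 'finger_gap': 93.89559896091394}
scene {'intrinsics': [[435.2117, 0.0, 277.2808], [0.0, 435.2117, 208.9795], [0.0, 0.0, 1.0]], 'camera_from_world': [[-0.5112, 0.8595, 0.003, 270.8029], [-0.5175, -0.3106, 0.7973, 167.3923], [0.6862, 0.406, 0.6035, -1523.5425], [0.0, 0.0, 0.0, 1.0]]}
top {'intrinsics': [[481.9627, 0.0, 280.2805], [0.0, 481.9627, 206.6211], [0.0, 0.0, 1.0]], 'camera_from_world': [[0.0292, -0.9996, -0.0047, -26.972], [0.9949, 0.0286, 0.0968, -500.1119], [-0.0966, -0.0075, 0.9953, -1437.8985], [0.0, 0.0, 0.0, 1.0]]}
```

View pics/scene0.png

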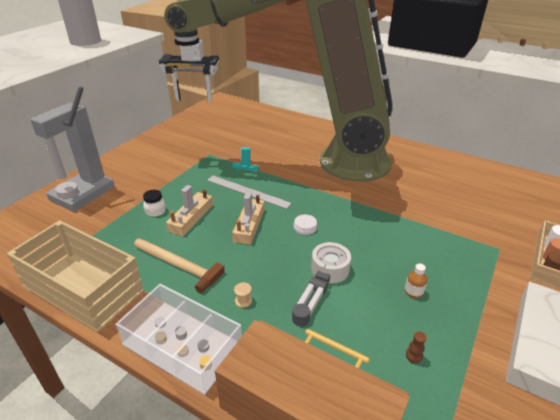

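View pics/top0.png

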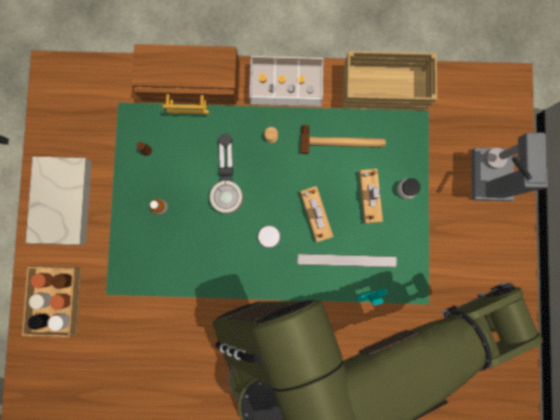

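The scene view shows the racks at about (190,212) and (249,220), with the magnifier at (331,262). In the top view the racks are at (317,214) and (371,195) and the head is at (226,197). Next I'll enlarge these areas.

```bash
cat >> h.py <<'E'
def crop(p,r0,r1,c0,c1,k,tag):
    q=cv2.resize(p[r0:r1,c0:c1,::-1],None,fx=k,fy=k,interpolation=cv2.INTER_CUBIC); cv2.imwrite(f'pics/{tag}.png',q)
C={}
def cam(n):
    i=manip.camera_info(n); return np.array(i['intrinsics']),np.array(i['camera_from_world'])
def proj(n,X):
    K,T=cam(n); c=T[:3,:3]@np.asarray(X,float)+T[:3,3]; u=K@np.array([c[0],-c[1],-c[2]]); return u[:2]/u[2]
def ray(n,uv):
    K,T=cam(n); d=np.linalg.inv(K)@np.array([uv[0],uv[1],1.]); d=np.array([d[0],-d[1],-d[2]]); R=T[:3,:3]
    return -R.T@T[:3,3], R.T@d   # scale of d = depth
def onz(n,uv,z):
    o,d=ray(n,uv); return o+d*(z-o[2])/d[2]
def tri(a,b): # a,b=(cam,uv)
    A=np.zeros((3,3));B=np.zeros(3);
    for n,uv in (a,b):
        o,d=ray(n,uv); d=d/np.linalg.norm(d); P=np.eye(3)-np.outer(d,d); A+=P;B+=P@o
    X=np.linalg.solve(A,B); return X,[np.round(proj(n,X)-uv,2) for n,uv in (a,b)]
def cloud(n,d):
    K,T=cam(n); v,u=np.mgrid[:420,:560]; x=(u-K[0,2])/K[0,0]*d; y=(v-K[1,2])/K[1,1]*d
    return (np.stack([x,-y,-d],-1)-T[:3,3])@T[:3,:3]
E
python3 - <<'E'
from h import *
s=np.load('pics/scene0.npz')['p'];t=np.load('pics/top0.npz')['p']
crop(s,170,250,160,280,6,'s_r'); crop(t,160,250,290,400,7,'t_r')
crop(s,235,325,290,360,6,'s_h'); crop(t,125,220,195,260,6,'t_h')
E
```

```text
(no output)
```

View pics/s_r.png

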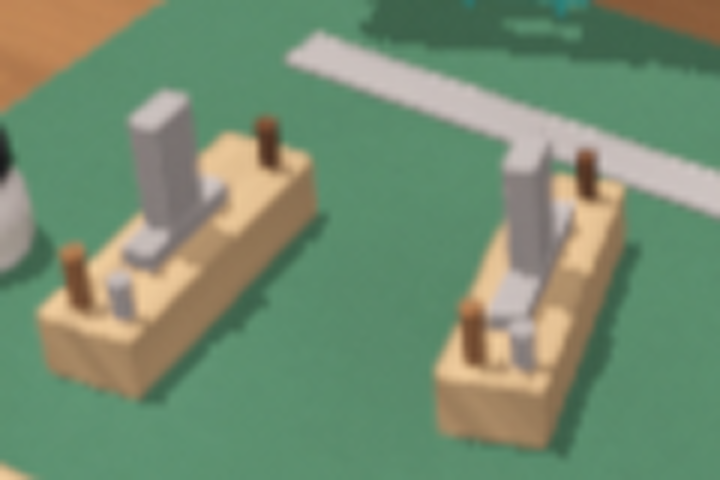

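View pics/t_r.png

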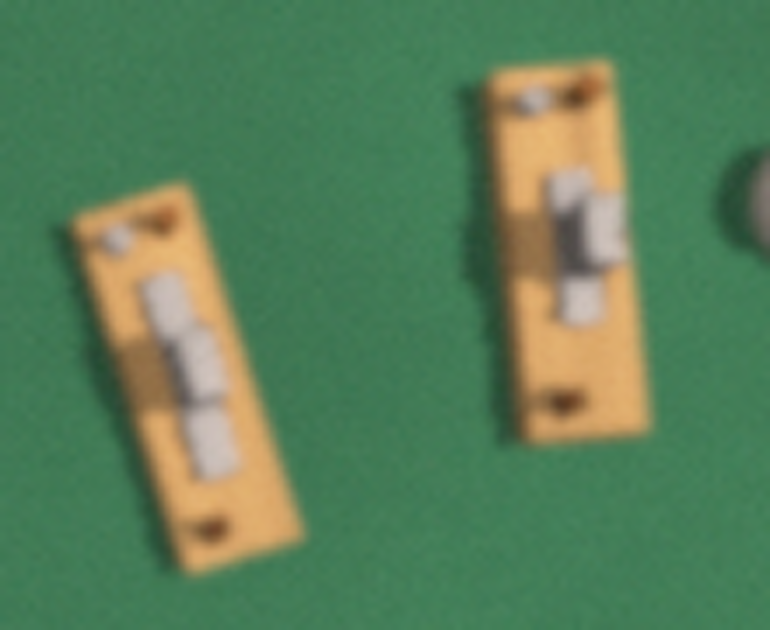

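View pics/s_h.png

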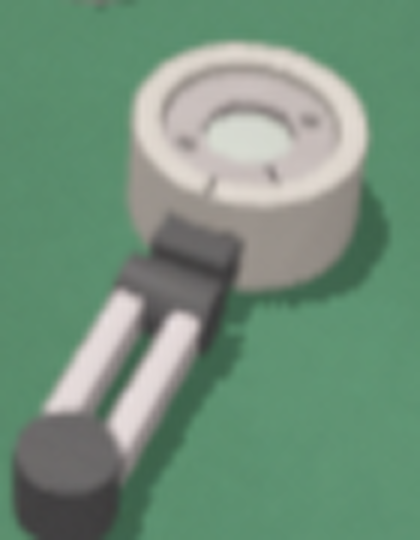

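View pics/t_h.png

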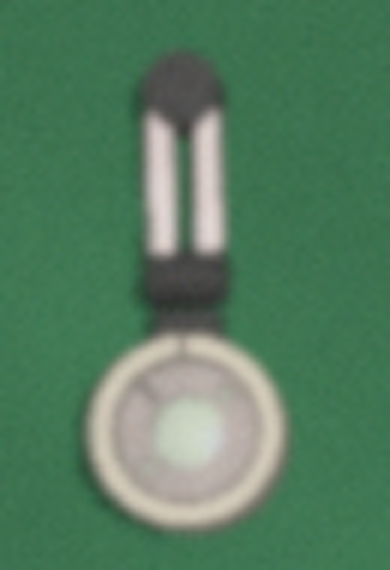

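The fitting spanner is the one with the longer bar, which is the inner rack at top (317,214). Its bar spans about 29 px against 22 px for the other. The ring line, rim tick and two holes are visible in the scene crop. Next I'll measure.

Run:
```python
from h import *
for n in ('scene','top'):
    z=np.load(f'pics/{n}0.npz'); P=cloud(n,z['d']); p=z['p']
    g=P[(abs(P[...,0]-450)<250)&(abs(P[...,1])<250)]
    print(n,'mat z',np.median(g[:,2]))
    hsv=cv2.cvtColor(p,cv2.COLOR_RGB2HSV)
    if n=='top': box=(165,230,200,250)
    else: box=(235,290,300,360)
    r0,r1,c0,c1=box; Q=P[r0:r1,c0:c1].reshape(-1,3)
    h=np.histogram(Q[:,2],bins=np.arange(-10,80,4)); print(list(zip(h[1].astype(int),h[0])))
    R=Q[(Q[:,2]>46)&(Q[:,2]<56)]
    c,r=cv2.minEnclosingCircle(R[:,:2].astype(np.float32)); print('rim',c,r,np.median(R[:,2]),len(R))
    # racks: wood mask
    m=((hsv[...,0]>8)&(hsv[...,0]<25)&(hsv[...,1]>70)&(hsv[...,2]>150)).astype(np.uint8)
    box=(160,250,290,400) if n=='top' else (185,245,160,270)
    mm=np.zeros_like(m); r0,r1,c0,c1=box; mm[r0:r1,c0:c1]=m[r0:r1,c0:c1]
    cs,_=cv2.findContours(mm,cv2.RETR_EXTERNAL,cv2.CHAIN_APPROX_NONE)
    for c in cs:
        if cv2.contourArea(c)<150: continue
        M=np.zeros_like(m); cv2.drawContours(M,[c],-1,1,-1)
        Q=P[M>0]; top=Q[(abs(Q[:,2]-34)<4)]
        print(' rack',cv2.boundingRect(c),'topz',np.median(top[:,2]),len(top), np.round(np.histogram(Q[:,2],bins=np.arange(0,130,6))[0]))
        if n=='top':
            rc=cv2.minAreaRect(np.array([onz(n,q,34)[:2] for q in c[:,0]],np.float32)); print('  rect',rc)
```

```text
scene mat z 1.2109583578965917
[(np.int64(-10), np.int64(0)), (np.int64(-6), np.int64(207)), (np.int64(-2), np.int64(1431)), (np.int64(2), np.int64(133)), (np.int64(6), np.int64(33)), (np.int64(10), np.int64(29)), (np.int64(14), np.int64(35)), (np.int64(18), np.int64(39)), (np.int64(22), np.int64(66)), (np.int64(26), np.int64(137)), (np.int64(30), np.int64(197)), (np.int64(34), np.int64(159)), (np.int64(38), np.int64(131)), (np.int64(42), np.int64(323)), (np.int64(46), np.int64(289)), (np.int64(50), np.int64(75)), (np.int64(54), np.int64(0)), (np.int64(58), np.int64(0)), (np.int64(62), np.int64(0)), (np.int64(66), np.int64(0)), (np.int64(70), np.int64(0)), (np.int64(74), np.int64(0))]
rim (524.2538452148438, 150.3518829345703) 49.20552062988281 48.83192882962412 364
 rack (233, 199, 31, 45) topz 33.14410846174388 294 [ 24  29  31  25  47 288   8   2   1   0   0   1   0   0   0   0   0   0
   0   0   0]
 rack (167, 192, 45, 44) topz 32.96948520390395 375 [ 21  20  27  24  55 359  21  11  13   7   1   0   0   0   0   0   0   0
   0   0   0]
top mat z 1.8219017248136753
[(np.int64(-10),
[... 774 characters left out ...]
7495 257 [  0   1   1   4  46 211  71   1   1   1   4   0   0   2   0   0   0   0
   0   0   0]
  rect ((498.4908752441406, -289.7265930175781), (74.25960540771484, 51.53294372558594), 6.835071563720703)
 rack (301, 187, 32, 54) topz 33.88057623973511 448 [  0   0   1   8  81 367 125   9   9  15  10   8   0   0   0   0   2   3
   1   0   0]
  rect ((482.21441650390625, -121.14579772949219), (160.18263244628906, 51.2199821472168), 19.574941635131836)
 rack (360, 169, 19, 23) topz 33.74298283904211 195 [  0   0   1   0  34 162  57   4   4   5  10   3   0   0   0   0   1   3
   0   0   0]
  rect ((588.5230712890625, -279.2809143066406), (65.21900939941406, 51.50151443481445), 6.879868030548096)
```

Run:
```python
from h import *
for n in ('scene','top'):
    z=np.load(f'pics/{n}0.npz'); P=cloud(n,z['d'])
    for lo,hi in ((100,112),(70,100),(42,50)):
        m=(abs(P[...,0]-482)<60)&(abs(P[...,1]+121)<45)&(P[...,2]>lo)&(P[...,2]<hi)
        Q=P[m]; 
        if len(Q)<5: print(n,lo,len(Q)); continue
        print(n,lo,len(Q),'median z',np.median(Q[:,2]),'mean',Q.mean(0),cv2.minAreaRect(Q[:,:2].astype(np.float32)))
    p=z['p'].astype(int)
    # steel mask: low saturation, near rack
    hsv=cv2.cvtColor(z['p'],cv2.COLOR_RGB2HSV)
# manual corner triangulation of handle top: zoom
s=np.load('pics/scene0.npz')['p'];t=np.load('pics/top0.npz')['p']
crop(s,185,245,228,272,12,'s_w'); crop(t,180,250,295,340,11,'t_w'); crop(s,238,290,305,355,14,'s_h2'); crop(t,175,222,203,250,14,'t_h2')
```

```text
scene 100 46 median z 104.58226010806987 mean [ 483.74863747 -121.35861632  104.38818119] ((483.18963623046875, -121.74678039550781), (29.065113067626953, 15.787055015563965), 21.670621871948242)
scene 70 71 median z 85.73119956589481 mean [ 490.72207304 -117.47996281   85.45712673] ((486.9267578125, -116.26113891601562), (15.790268898010254, 25.999008178710938), 67.81504821777344)
scene 42 90 median z 45.23978022535916 mean [ 498.28038748 -113.7602981    45.30714046] ((486.9583740234375, -119.37214660644531), (123.80939483642578, 26.997020721435547), 22.715429306030273)
top 100 55 median z 104.98805376829829 mean [ 482.83846373 -122.88351658  105.48656881] ((482.75048828125, -123.07524108886719), (30.21280860900879, 15.894120216369629), 21.102563858032227)
top 70 16 median z 89.73066827969294 mean [ 478.97755591 -119.26238388   90.05809927] ((480.7172546386719, -122.72136688232422), (26.47862434387207, 15.761247634887695), 16.960285186767578)
top 42 99 median z 45.073556483446204 mean [ 481.39390092 -122.328894     45.41114339] ((492.6226806640625, -121.47160339355469), (107.60969543457031, 30.747529983520508), 23.947357177734375)
```

View pics/s_w.png

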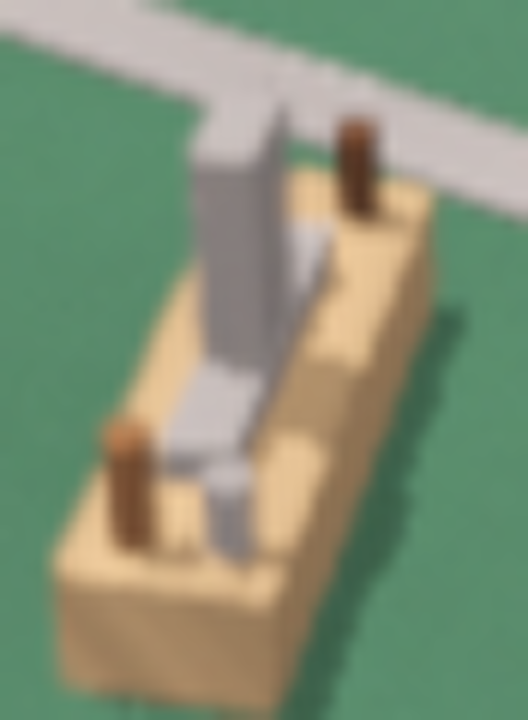

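View pics/t_w.png

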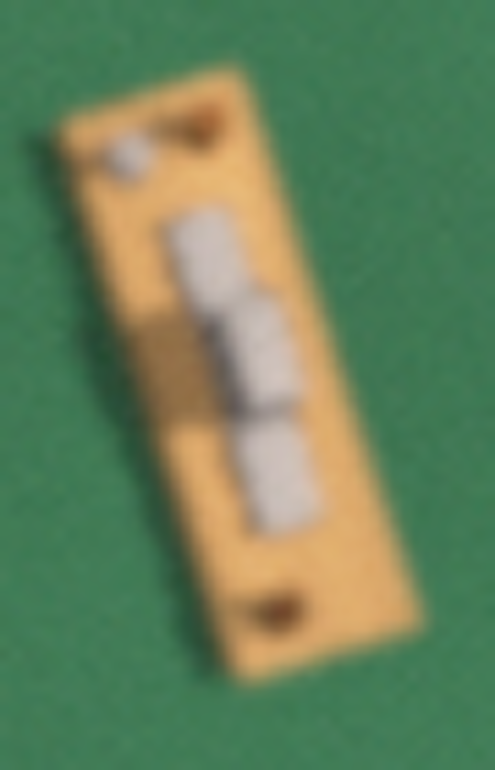

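View pics/s_h2.png

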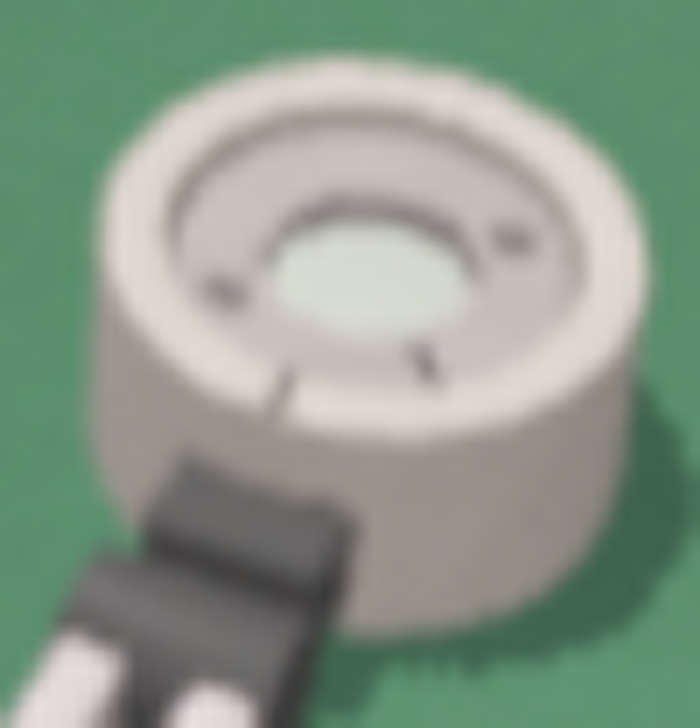

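View pics/t_h2.png

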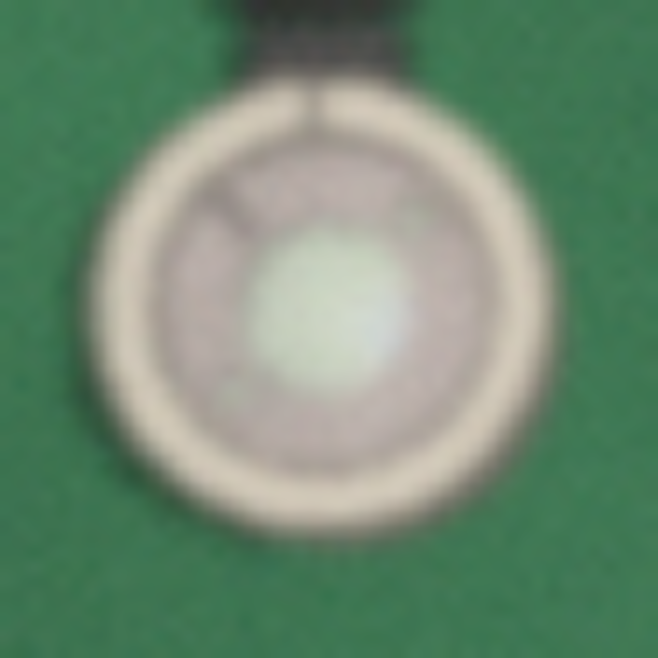

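Run:
```python
from h import *
f=lambda u,v,o:((u+.5)/14-.5+o[0],(v+.5)/14-.5+o[1])
O={'scene':(305,238),'top':(203,175)}
H={'scene':[(225,292),(515,240)],'top':[(235,392),(415,218)]}
L={'scene':[(418,352),(432,380)],'top':[(215,190),(245,230)]}
T={'scene':[(283,397)],'top':[(315,100)]}
for n in O:
    h=np.array([onz(n,f(*q,O[n]),43.5) for q in H[n]])[:,:2]
    c=h.mean(0); d=h[1]-h[0]
    print(n,'holes',h.round(1).tolist(),'mid',c,'sep',np.linalg.norm(d),'ang',np.degrees(np.arctan2(d[1],d[0])))
    l=np.array([onz(n,f(*q,O[n]),43.5) for q in L[n]])[:,:2].mean(0)-c
    t=onz(n,f(*T[n][0],O[n]),49.5)[:2]-c
    print(' line ang',np.degrees(np.arctan2(l[1],l[0])),'tick',np.degrees(np.arctan2(t[1],t[0])))
    # rim circle by colour threshold
    p=np.load(f'pics/{n}0.npz')['p']; 
    z=np.load(f'pics/{n}0.npz'); P=cloud(n,z['d']); hsv=cv2.cvtColor(p,cv2.COLOR_RGB2HSV)
    # outer boundary of the rim vs non-white, top: bright, on z=49.5
    m=((hsv[...,2]>(150 if n=='top' else 195))&(hsv[...,1]<60)).astype(np.uint8)
    if n=='top': box=(175,222,203,250)
    else: box=(238,290,305,355)
    mm=np.zeros_like(m); r0,r1,c0,c1=box; mm[r0:r1,c0:c1]=m[r0:r1,c0:c1]
    cs,_=cv2.findContours(mm,cv2.RETR_EXTERNAL,cv2.CHAIN_APPROX_NONE); k=max(cs,key=cv2.contourArea)
    e=cv2.fitEllipse(k); w=np.array([onz(n,q,49.5)[:2] for q in k[:,0]],np.float32)
    w2=cv2.fitEllipse(w); print(' rim ellipse world',w2, 'circle',cv2.minEnclosingCircle(w))
```

```text
scene holes [[545.3, 132.9], [506.9, 171.2]] mid [526.10390828 152.03923382] sep 54.172432242634535 ang 135.11265200846384
 line ang 46.18645783087557 tick 4.350409463245832
 rim ellipse world ((526.6036376953125, 152.43014526367188), (88.81706237792969, 91.77672576904297), 13.151084899902344) circle ((527.3004150390625, 152.62278747558594), 46.8315544128418)
top holes [[505.9, 170.4], [544.5, 133.3]] mid [525.17440405 151.8553722 ] sep 53.55172207037888 ang -43.82899043328663
 line ang 46.8544438866418 tick 4.225200935993306
 rim ellipse world ((524.88134765625, 151.53700256347656), (93.3315658569336, 93.62013244628906), 172.25955200195312) circle ((524.9722290039062, 151.5235595703125), 47.89427947998047)
```

Measured so far:

| Item | Position (mm) | Angle |
|---|---|---|
| Ring centre | about (525.6, 152) | hole line at 135.7° |
| Ring home | same centre | turn 42° clockwise, to about 94° |
| Rack and handle | about (482.5, -121.7) | yaw about 20.3° |

Now moving above the rack.

Request:
{"method": "play_rows", "body": {"commands": [{"x": 0.0317, "y": -0.0191, "grip": 0.5}, {"x": 0.0317, "y": -0.0191}, {"x": 0.0317, "y": -0.0191}, {"x": 0.0317, "y": -0.0191}, {"x": 0.0317, "y": -0.0191}, {"x": 0.0317, "y": -0.0191}, {"x": 0.0317, "y": -0.0191}, {"x": 0.0317, "y": -0.0191}, {"x": 0.0317, "y": -0.0191}, {"x": 0.0317, "y": -0.0191}, {"x": 0.0317, "y": -0.0191}, {"x": 0.0317, "y": -0.0191, "wz": 5.6}, {"z": 0.03}, {"z": 0.03}, {}], "squeeze": 30}}

```text
$.commands[0]: bad value
```

Run:
```python
from h import *
s=manip.read_state(); print({k:np.round(s[k],4).tolist() for k in ('clock','joints','eef_pos','eef_rot','wrist_force','finger_gap')})
p,d=snap('scene','scene1'); crop(p,130,250,190,320,6,'s1'); q,d=snap('top','top1'); crop(q,150,260,270,400,6,'t1')
```

```text
{'clock': 0.1, 'joints': [-1.1856, 0.3004, 1.5215, 0.0, 1.3207, -0.0666], 'eef_pos': [240.0407, -494.6137, 204.9624], 'eef_rot': [-3.1406, -0.0001, 0.4518], 'wrist_force': [0.2792, -0.581, 0.4296], 'finger_gap': 93.8433}
```

View pics/s1.png

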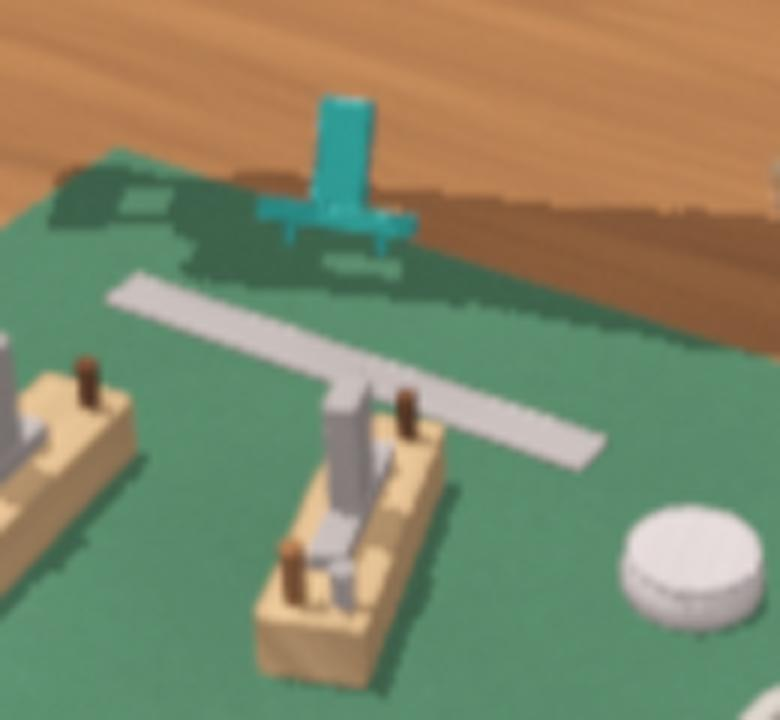

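The arm did not move, because the call was refused. The rows probably need every key, so I'll fill them all in.

Request:
{"method": "play_rows", "body": {"commands": [{"x": 0.0317, "y": -0.0191, "z": 0, "wx": 0, "wy": 0, "wz": 0, "grip": 0.5}, {"x": 0.0317, "y": -0.0191, "z": 0, "wx": 0, "wy": 0, "wz": 0, "grip": 0.5}, {"x": 0.0317, "y": -0.0191, "z": 0, "wx": 0, "wy": 0, "wz": 0, "grip": 0.5}, {"x": 0.0317, "y": -0.0191, "z": 0, "wx": 0, "wy": 0, "wz": 0, "grip": 0.5}, {"x": 0.0317, "y": -0.0191, "z": 0, "wx": 0, "wy": 0, "wz": 0, "grip": 0.5}, {"x": 0.0317, "y": -0.0191, "z": 0, "wx": 0, "wy": 0, "wz": 0, "grip": 0.5}, {"x": 0.0317, "y": -0.0191, "z": 0, "wx": 0, "wy": 0, "wz": 0, "grip": 0.5}, {"x": 0.0317, "y": -0.0191, "z": 0, "wx": 0, "wy": 0, "wz": 0, "grip": 0.5}, {"x": 0.0317, "y": -0.0191, "z": 0, "wx": 0, "wy": 0, "wz": 0, "grip": 0.5}, {"x": 0.0317, "y": -0.0191, "z": 0, "wx": 0, "wy": 0, "wz": 0, "grip": 0.5}, {"x": 0.0317, "y": -0.0191, "z": 0, "wx": 0, "wy": 0, "wz": 0, "grip": 0.5}, {"x": 0.0317, "y": -0.0191, "z": 0, "wx": 0, "wy": 0, "wz": 5.6, "grip": 0.5}, {"x": 0, "y": 0, "z": 0.03, "wx": 0, "wy": 0, "wz": 0, "grip": 0.5}, {"x": 0, "y": 0, "z": 0.03, "wx": 0, "wy": 0, "wz": 0, "grip": 0.5}, {"x": 0, "y": 0, "z": 0, "wx": 0, "wy": 0, "wz": 0, "grip": 0.5}], "squeeze": 30}}

```text
clock: 2.08
eef_pos: [481.3, -122.2, 143.9]
eef_rot: [-3.139, 0.003, 0.354]
wrist_force: [0.2, -0.4, -0.1]
finger_gap: 46.9
```

Run:
```python
from h import *
s=manip.read_state(); print({k:np.round(s[k],4).tolist() for k in ('clock','joints','eef_pos','eef_rot','wrist_force','finger_gap')})
p,d=snap('scene','scene1'); crop(p,130,250,190,320,6,'s1'); q,d=snap('top','top1'); crop(q,150,260,270,400,6,'t1')
```

```text
{'clock': 2.075, 'joints': [-0.3223, 0.2462, 1.7402, -0.0, 1.1591, 0.8943], 'eef_pos': [481.3354, -122.1588, 143.8987], 'eef_rot': [-3.1392, 0.003, 0.3542], 'wrist_force': [0.2125, -0.4123, -0.0709], 'finger_gap': 46.8671}
```

View pics/s1.png

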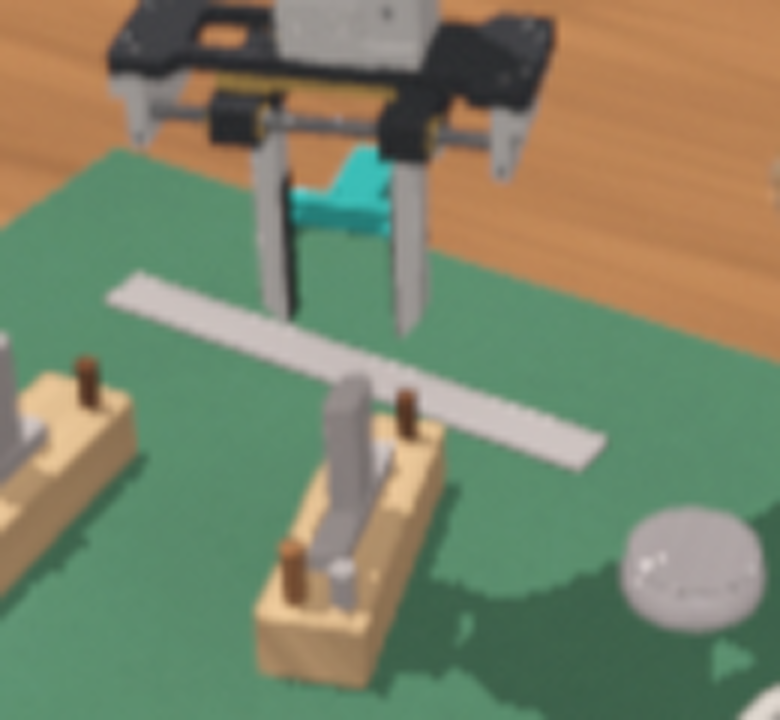

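View pics/t1.png

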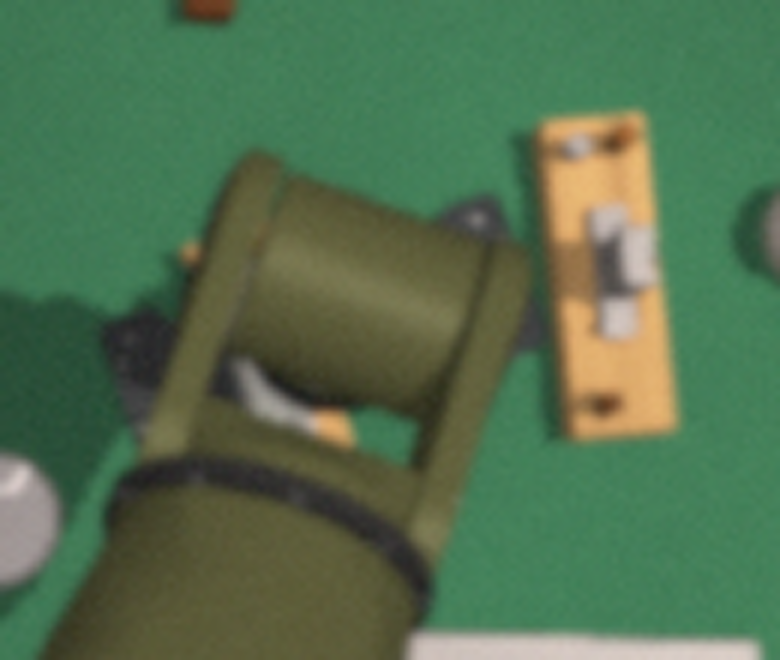

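The fingers straddle the wide spanner with the gap aligned across the handle (fingertips at about (237,183) and (258,185) in the scene picture). Descending and gripping.

Request:
{"method": "play_rows", "body": {"commands": [{"x": 0.0016, "y": 0.0004, "z": 0.02, "wx": 0, "wy": 0, "wz": 0, "grip": 0.5}, {"x": 0, "y": 0, "z": 0.02, "wx": 0, "wy": 0, "wz": 0, "grip": 0.5}, {"x": 0, "y": 0, "z": 0.02, "wx": 0, "wy": 0, "wz": 0, "grip": 0.5}, {"x": 0, "y": 0, "z": 0.02, "wx": 0, "wy": 0, "wz": 0, "grip": 0.5}, {"x": 0, "y": 0, "z": 0.005, "wx": 0, "wy": 0, "wz": 0, "grip": 0.5}, {"x": 0, "y": 0, "z": 0, "wx": 0, "wy": 0, "wz": 0, "grip": 0.3}, {"x": 0, "y": 0, "z": 0, "wx": 0, "wy": 0, "wz": 0, "grip": 0.3}], "squeeze": 30}}

```text
clock: 3.05
eef_pos: [484.5, -122.6, 61.5]
eef_rot: [3.141, -0.001, 0.354]
wrist_force: [0.2, -0.5, -0.3]
finger_gap: 30.3
```

Run:
```python
from h import *
s=manip.read_state(); print({k:np.round(s[k],4).tolist() for k in ('clock','joints','eef_pos','eef_rot','wrist_force','moment','finger_gap')})
p,d=snap('scene','scene2'); crop(p,150,250,200,300,7,'s2')
```

```text
{'clock': 3.05, 'joints': [-0.3211, 0.3638, 1.8043, 0.0, 0.9719, 0.8957], 'eef_pos': [484.4767, -122.5645, 61.5341], 'eef_rot': [3.1406, -0.0013, 0.354], 'wrist_force': [0.1598, -0.5003, -0.2813], 'moment': [0.068, 0.0165, 0.0532], 'finger_gap': 30.2866}
```

View pics/s2.png

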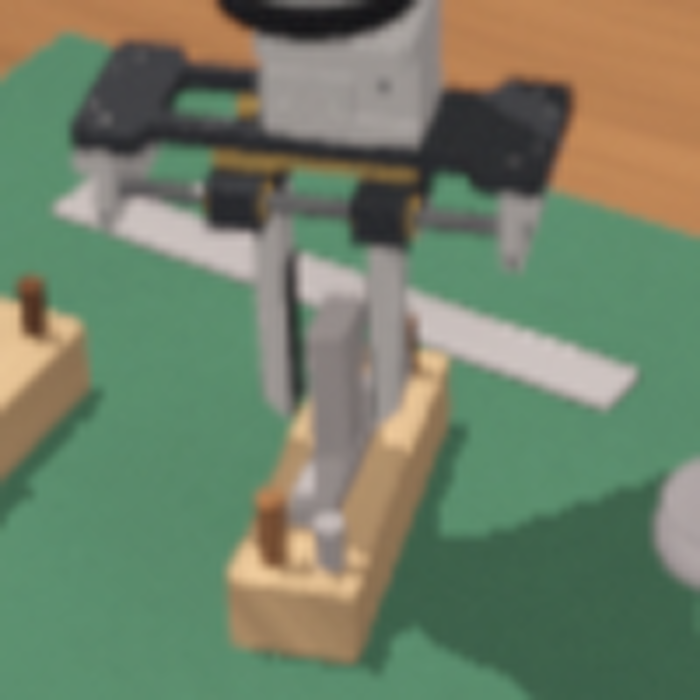

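Request:
{"method": "play_rows", "body": {"commands": [{"x": 0, "y": 0, "z": 0, "wx": 0, "wy": 0, "wz": 0, "grip": 0.2}, {"x": 0, "y": 0, "z": 0, "wx": 0, "wy": 0, "wz": 0, "grip": 0.1}, {"x": 0, "y": 0, "z": 0, "wx": 0, "wy": 0, "wz": 0, "grip": 0.1}, {"x": 0, "y": 0, "z": 0, "wx": 0, "wy": 0, "wz": 0, "grip": 0.0}, {"x": 0, "y": 0, "z": 0, "wx": 0, "wy": 0, "wz": 0, "grip": 0.0}], "squeeze": 60}}

```text
clock: 3.72
eef_pos: [484.1, -122.4, 60.8]
eef_rot: [3.141, -0.0, 0.354]
wrist_force: [-1.4, 1.0, 4.5]
finger_gap: 15.7
```

Run:
```python
from h import *
s=manip.read_state(); print({k:np.round(s[k],4).tolist() for k in ('clock','joints','eef_pos','eef_rot','wrist_force','moment','finger_gap')})
p,d=snap('scene','scene3'); crop(p,150,250,200,300,7,'s3')
```

```text
{'clock': 3.725, 'joints': [-0.3211, 0.3648, 1.805, -0.0, 0.9713, 0.8957], 'eef_pos': [484.0781, -122.4371, 60.7704], 'eef_rot': [3.1413, -0.0003, 0.354], 'wrist_force': [-1.407, 0.9865, 4.516], 'moment': [0.1003, 0.2018, -0.0207], 'finger_gap': 15.7086}
```

View pics/s3.png

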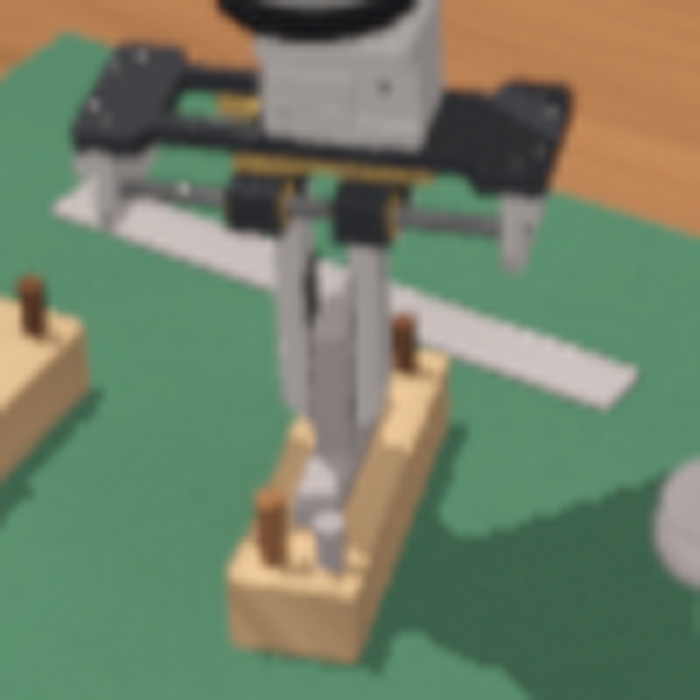

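The spanner is gripped, with the pads flush on the handle and a gap of 15.7 mm. Lifting, carrying it over to the head, and turning.

Request:
{"method": "play_rows", "body": {"commands": [{"x": 0, "y": 0, "z": -0.015, "wx": 0, "wy": 0, "wz": 0, "grip": 0}, {"x": 0, "y": 0, "z": -0.025, "wx": 0, "wy": 0, "wz": 0, "grip": 0}, {"x": 0, "y": 0, "z": -0.03, "wx": 0, "wy": 0, "wz": 0, "grip": 0}, {"x": 0.0191, "y": -0.0348, "z": 0, "wx": 0, "wy": 0, "wz": 0, "grip": 0}, {"x": 0.0191, "y": -0.0348, "z": 0, "wx": 0, "wy": 0, "wz": 0, "grip": 0}, {"x": 0.0191, "y": -0.0348, "z": 0, "wx": 0, "wy": 0, "wz": 0, "grip": 0}, {"x": 0.0191, "y": -0.0348, "z": 0, "wx": 0, "wy": 0, "wz": 0, "grip": 0}, {"x": 0.0191, "y": -0.0348, "z": 0, "wx": 0, "wy": 0, "wz": 0, "grip": 0}, {"x": 0.0191, "y": -0.0348, "z": 0, "wx": 0, "wy": 0, "wz": 0, "grip": 0}, {"x": 0.0191, "y": -0.0348, "z": 0, "wx": 0, "wy": 0, "wz": 0, "grip": 0}, {"x": 0, "y": 0, "z": 0, "wx": 0, "wy": 0, "wz": -10.5, "grip": 0}, {"x": 0, "y": 0, "z": 0, "wx": 0, "wy": 0, "wz": -10.5, "grip": 0}, {"x": 0, "y": 0, "z": 0, "wx": 0, "wy": 0, "wz": -10.5, "grip": 0}, {"x": 0, "y": 0, "z": 0, "wx": 0, "wy": 0, "wz": -10.5, "grip": 0}, {"x": 0, "y": 0, "z": 0, "wx": 0, "wy": 0, "wz": -10.5, "grip": 0}, {"x": 0, "y": 0, "z": 0, "wx": 0, "wy": 0, "wz": -10.5, "grip": 0}, {"x": 0, "y": 0, "z": 0, "wx": 0, "wy": 0, "wz": -10.5, "grip": 0}, {"x": 0, "y": 0, "z": 0, "wx": 0, "wy": 0, "wz": -10.5, "grip": 0}, {"x": 0, "y": 0, "z": 0, "wx": 0, "wy": 0, "wz": -10.5, "grip": 0}, {"x": 0, "y": 0, "z": 0, "wx": 0, "wy": 0, "wz": -10.5, "grip": 0}], "squeeze": 60}}

```text
clock: 6.28
eef_pos: [524.7, 152.5, 131.0]
eef_rot: [-3.142, -0.0, 2.193]
wrist_force: [-0.1, -0.1, -2.1]
finger_gap: 15.8
```

Request:
{"method": "play_rows", "body": {"commands": [{"x": 0, "y": 0, "z": 0, "wx": 0, "wy": 0, "wz": -10.4, "grip": 0}, {"x": 0, "y": 0, "z": 0, "wx": 0, "wy": 0, "wz": 0, "grip": 0}, {"x": 0, "y": 0, "z": 0, "wx": 0, "wy": 0, "wz": 0, "grip": 0}], "squeeze": 60}}

```text
clock: 6.65
eef_pos: [524.8, 152.5, 130.7]
eef_rot: [3.142, 0.0, 2.364]
wrist_force: [0.2, 0.4, -2.2]
finger_gap: 15.5
```

Run:
```python
from h import *
s=manip.read_state(); print({k:np.round(s[k],4).tolist() for k in ('clock','joints','eef_pos','eef_rot','wrist_force','moment','finger_gap')})
p,d=snap('scene','scene4'); crop(p,170,300,270,390,6,'s4');q,d=snap('top','top4'); crop(q,140,240,170,300,6,'t4')
```

```text
{'clock': 6.65, 'joints': [0.2158, 0.3648, 1.6166, -0.0, 1.1601, -0.5775], 'eef_pos': [524.8411, 152.501, 130.7206], 'eef_rot': [3.1415, 0.0, 2.364], 'wrist_force': [0.1977, 0.3999, -2.1906], 'moment': [0.0268, -0.1636, -0.0309], 'finger_gap': 15.511}
```

View pics/s4.png

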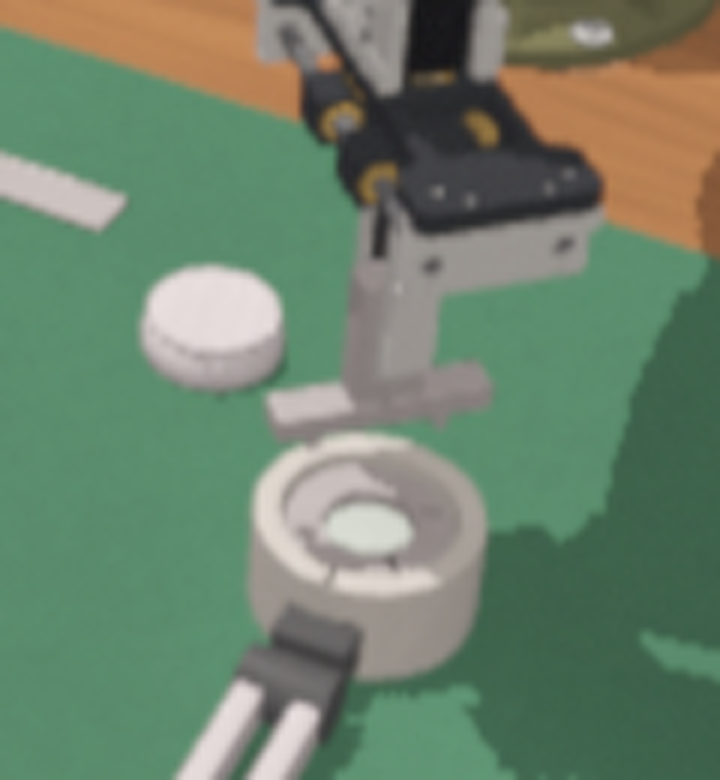

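View pics/t4.png

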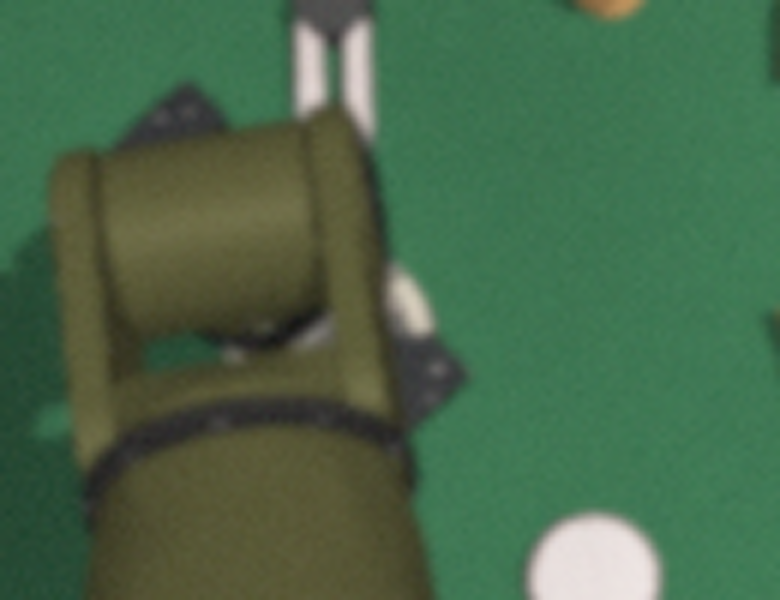

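The spanner is held over the head, bar aligned with the hole line. Its bar spans (315,237) to (352,233) in the scene picture. Lowering closer for a relative measurement.

Request:
{"method": "play_rows", "body": {"commands": [{"x": 0, "y": 0, "z": 0.02, "wx": 0, "wy": 0, "wz": 0, "grip": 0}, {"x": 0, "y": 0, "z": 0.015, "wx": 0, "wy": 0, "wz": 0, "grip": 0}, {"x": 0, "y": 0, "z": 0, "wx": 0, "wy": 0, "wz": 0, "grip": 0}, {"x": 0, "y": 0, "z": 0, "wx": 0, "wy": 0, "wz": 0, "grip": 0}], "squeeze": 60}}

```text
clock: 7.25
eef_pos: [525.1, 152.6, 96.0]
eef_rot: [3.141, 0.0, 2.368]
wrist_force: [-0.4, 1.2, -1.4]
finger_gap: 15.6
```

Run:
```python
from h import *
s=manip.read_state(); print({k:np.round(s[k],4).tolist() for k in ('clock','joints','eef_pos','eef_rot','wrist_force','moment','finger_gap')})
p,d=snap('scene','scene5'); crop(p,225,285,305,360,13,'s5')
```

```text
{'clock': 7.25, 'joints': [0.2158, 0.4076, 1.6461, -0.0, 1.0873, -0.5813], 'eef_pos': [525.1484, 152.5606, 95.9692], 'eef_rot': [3.1411, 0.0003, 2.3678], 'wrist_force': [-0.3649, 1.1915, -1.419], 'moment': [0.0084, -0.0875, 0.0048], 'finger_gap': 15.6346}
```

View pics/s5.png

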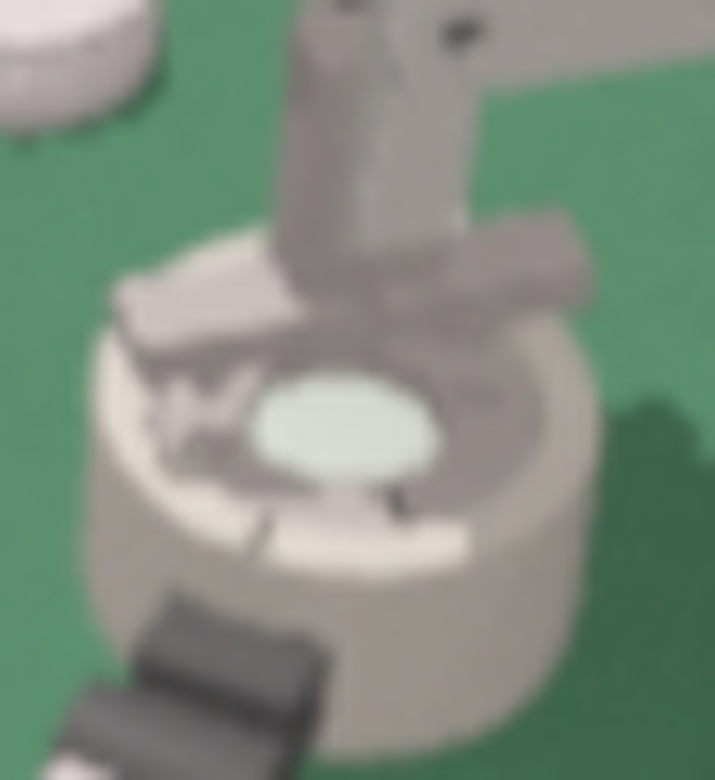

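Run:
```python
from h import *
p=np.load('pics/scene5.npz')['p']
r0,r1,c0,c1,k=235,265,308,356,16
q=cv2.resize(p[r0:r1,c0:c1,::-1],None,fx=k,fy=k,interpolation=cv2.INTER_CUBIC)
yaw=2.368; ex=np.array([np.cos(yaw),np.sin(yaw)]); ey=np.array([-ex[1],ex[0]])
c=np.array([525.15,152.56])-1*ex
to=lambda uv:((np.array(uv)-[c0,r0]+.5)*k-.5)
for zz,col in ((81.2,(0,0,255)),(69.2,(255,0,0))):
    P=[to(proj('scene',[*(c+45*a*ex+9*b*ey),zz])) for a,b in ((1,1),(1,-1),(-1,-1),(-1,1))]
    print(zz,np.round(P,0).tolist())
    cv2.polylines(q,[np.int32(P)],True,col,1)
cv2.imwrite('pics/s5b.png',q)
q=cv2.resize(p[r0:r1,c0:c1,::-1],None,fx=k,fy=k,interpolation=cv2.INTER_CUBIC);cv2.imwrite('pics/s5c.png',q)
```

```text
81.2 [[650.0, 80.0], [695.0, 156.0], [132.0, 259.0], [93.0, 180.0]]
69.2 [[642.0, 139.0], [687.0, 215.0], [127.0, 318.0], [89.0, 239.0]]
```

View pics/s5b.png

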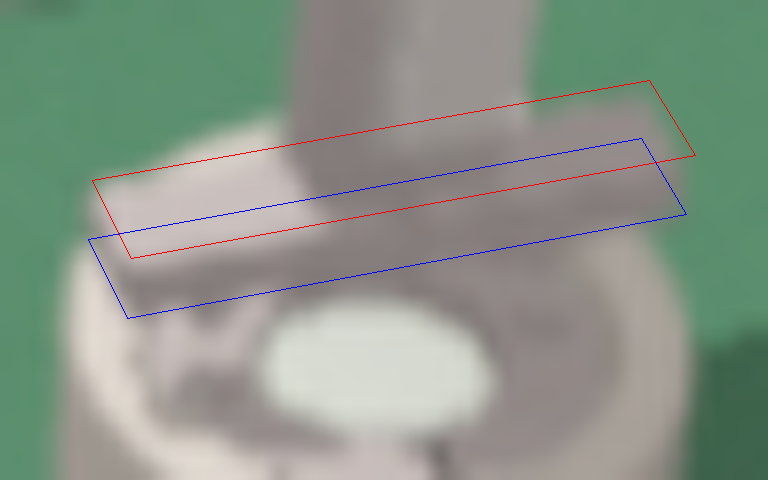

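View pics/s5c.png

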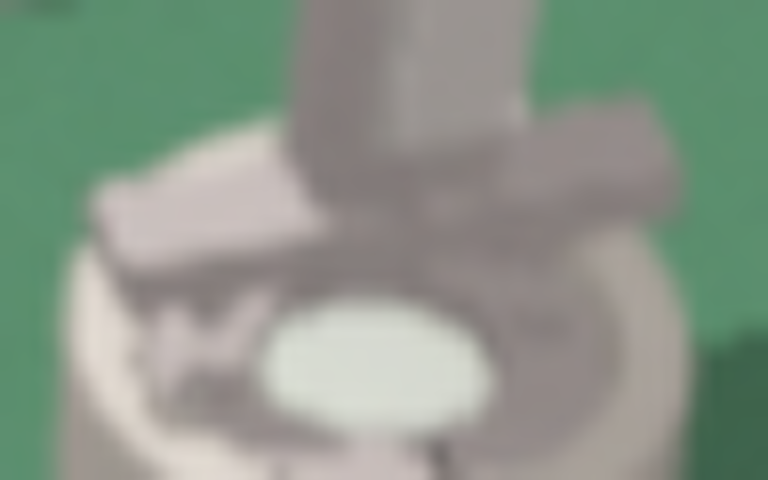

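Run:
```python
from h import *
r0,c0,k=235,308,16
fr=lambda u,v:((u+.5)/k-.5+c0,(v+.5)/k-.5+r0)
obs=[(645,99),(688,172),(132,268),(95,190)]
W=np.array([onz('scene',fr(*o),81.2)[:2] for o in obs]); print(W.round(1))
print('centre',W.mean(0)); e=(W[0]+W[1]-W[2]-W[3])/2; print(np.linalg.norm(e),np.degrees(np.arctan2(e[1],e[0])))
# depth cloud of bar top
z=np.load('pics/scene5.npz'); P=cloud('scene',z['d']); Q=P[(P[...,2]>72)&(P[...,2]<84)&(abs(P[...,0]-525)<60)&(abs(P[...,1]-152)<60)]
print(len(Q),Q.mean(0),np.median(Q[:,2]),cv2.minAreaRect(Q[:,:2].astype(np.float32)))
```

```text
[[491.8 178. ]
 [503.9 190.3]
 [566.1 127.8]
 [553.6 115.2]]
centre [528.84976376 152.82555799]
88.10671562023464 134.71657410186916
220 [530.53320245 152.42143642  78.82196714] 79.36155977989789 ((527.1295776367188, 151.88429260253906), (21.175085067749023, 90.23652648925781), 44.857948303222656)
```

The camera comparison puts the spanner within about 1 mm of the ring centre. I'll shift it by -0.8 mm in x, then go down gently and feel for contact. Pins landing on the ring face would stop the TCP at about 84 mm, while engaged it would reach about 77 mm.

Request:
{"method": "play_rows", "body": {"commands": [{"x": 0.0006, "y": -0.0006, "z": 0.004, "wx": 0, "wy": 0, "wz": 0, "grip": 0}, {"x": 0, "y": 0, "z": 0.004, "wx": 0, "wy": 0, "wz": 0, "grip": 0}, {"x": 0, "y": 0, "z": 0.002, "wx": 0, "wy": 0, "wz": 0, "grip": 0}, {"x": 0, "y": 0, "z": 0.001, "wx": 0, "wy": 0, "wz": 0, "grip": 0}, {"x": 0, "y": 0, "z": 0.0005, "wx": 0, "wy": 0, "wz": 0, "grip": 0}, {"x": 0, "y": 0, "z": 0.0005, "wx": 0, "wy": 0, "wz": 0, "grip": 0}, {"x": 0, "y": 0, "z": 0, "wx": 0, "wy": 0, "wz": 0, "grip": 0}], "squeeze": 60}}

```text
clock: 8.18
eef_pos: [524.0, 152.5, 83.5]
eef_rot: [3.142, -0.0, 2.368]
wrist_force: [0.0, -0.2, -2.6]
finger_gap: 15.8
```

Request:
{"method": "play_rows", "body": {"commands": [{"x": 0, "y": 0, "z": 0.0005, "wx": 0, "wy": 0, "wz": 0, "grip": 0}, {"x": 0, "y": 0, "z": 0.0005, "wx": 0, "wy": 0, "wz": 0, "grip": 0}, {"x": 0, "y": 0, "z": 0, "wx": 0, "wy": 0, "wz": 0, "grip": 0}], "squeeze": 60}}

```text
clock: 8.55
eef_pos: [524.0, 152.5, 82.4]
eef_rot: [-3.142, -0.0, 2.368]
wrist_force: [0.2, 0.1, -2.0]
finger_gap: 15.9
```

Request:
{"method": "play_rows", "body": {"commands": [{"x": 0, "y": 0, "z": 0.0005, "wx": 0, "wy": 0, "wz": 0, "grip": 0}, {"x": 0, "y": 0, "z": 0.0005, "wx": 0, "wy": 0, "wz": 0, "grip": 0}, {"x": 0, "y": 0, "z": 0, "wx": 0, "wy": 0, "wz": 0, "grip": 0}], "squeeze": 60}}

```text
clock: 8.93
eef_pos: [524.0, 152.5, 81.4]
eef_rot: [-3.142, -0.0, 2.368]
wrist_force: [-0.6, 0.3, -2.7]
finger_gap: 15.8
```

Request:
{"method": "play_rows", "body": {"commands": [{"x": 0, "y": 0, "z": 0.0005, "wx": 0, "wy": 0, "wz": 0, "grip": 0}, {"x": 0, "y": 0, "z": 0.0005, "wx": 0, "wy": 0, "wz": 0, "grip": 0}, {"x": 0, "y": 0, "z": 0.0005, "wx": 0, "wy": 0, "wz": 0, "grip": 0}, {"x": 0, "y": 0, "z": 0.0005, "wx": 0, "wy": 0, "wz": 0, "grip": 0}, {"x": 0, "y": 0, "z": 0, "wx": 0, "wy": 0, "wz": 0, "grip": 0}], "squeeze": 60}}

```text
clock: 9.55
eef_pos: [524.0, 152.5, 79.4]
eef_rot: [-3.142, -0.0, 2.368]
wrist_force: [-0.1, -0.3, -1.8]
finger_gap: 15.4
```

Run:
```python
from h import *
s=manip.read_state(); print({k:np.round(s[k],4).tolist() for k in ('clock','eef_pos','eef_rot','wrist_force','moment')})
p,d=snap('scene','scene6'); crop(p,225,285,305,360,13,'s6')
```

```text
{'clock': 9.55, 'eef_pos': [524.0078, 152.4679, 79.4003], 'eef_rot': [-3.1415, -0.0, 2.3681], 'wrist_force': [-0.1236, -0.2737, -1.8292], 'moment': [0.0399, -0.1274, 0.0145]}
```

View pics/s6.png

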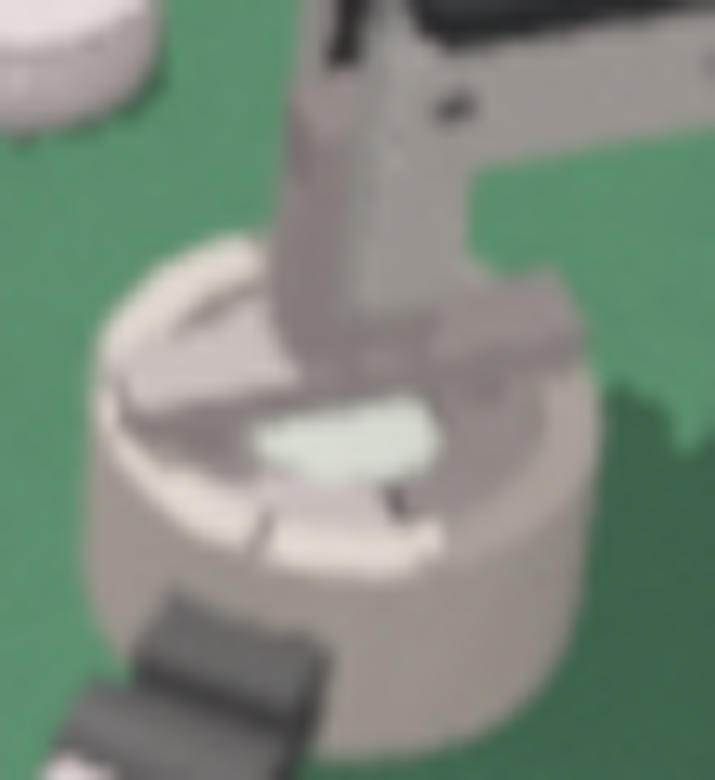

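No contact force and the bar is down close to the rim (TCP z 79.4), so both pins are in the holes. Going slightly deeper, then starting the clockwise turn in chunks.

Request:
{"method": "play_rows", "body": {"commands": [{"x": 0, "y": 0, "z": 0.0005, "wx": 0, "wy": 0, "wz": 0, "grip": 0}, {"x": 0, "y": 0, "z": 0.0005, "wx": 0, "wy": 0, "wz": 0, "grip": 0}, {"x": 0, "y": 0, "z": 0.0003, "wx": 0, "wy": 0, "wz": 0, "grip": 0}, {"x": 0, "y": 0, "z": 0, "wx": 0, "wy": 0, "wz": 0, "grip": 0}, {"x": 0, "y": 0, "z": 0, "wx": 0, "wy": 0, "wz": 1.5, "grip": 0}, {"x": 0, "y": 0, "z": 0, "wx": 0, "wy": 0, "wz": 1.5, "grip": 0}, {"x": 0, "y": 0, "z": 0, "wx": 0, "wy": 0, "wz": 1.5, "grip": 0}, {"x": 0, "y": 0, "z": 0, "wx": 0, "wy": 0, "wz": 1.5, "grip": 0}], "squeeze": 60}}

```text
clock: 10.6
eef_pos: [524.1, 152.5, 78.2]
eef_rot: [3.141, 0.0, 2.262]
wrist_force: [-0.0, 0.2, -2.6]
finger_gap: 15.8
```

Run:
```python
from h import *
s=manip.read_state(); print({k:np.round(s[k],4).tolist() for k in ('clock','joints','eef_pos','eef_rot','wrist_force','moment')})
```

```text
{'clock': 10.6, 'joints': [0.2161, 0.4295, 1.6618, 0.0001, 1.0501, -0.4748], 'eef_pos': [524.0635, 152.533, 78.1948], 'eef_rot': [3.1414, 0.0, 2.2617], 'wrist_force': [-0.0271, 0.2417, -2.6406], 'moment': [0.2166, -0.1198, 0.1469]}
```

Moment about z is 0.15 N m, which matches the ring's drag, and there is no side force. Continuing.

Request:
{"method": "play_rows", "body": {"commands": [{"x": 0, "y": 0, "z": 0, "wx": 0, "wy": 0, "wz": 3, "grip": 0}, {"x": 0, "y": 0, "z": 0, "wx": 0, "wy": 0, "wz": 3, "grip": 0}, {"x": 0, "y": 0, "z": 0, "wx": 0, "wy": 0, "wz": 3, "grip": 0}, {"x": 0, "y": 0, "z": 0, "wx": 0, "wy": 0, "wz": 3, "grip": 0}, {"x": 0, "y": 0, "z": 0, "wx": 0, "wy": 0, "wz": 3, "grip": 0}], "squeeze": 60}}

```text
clock: 11.22
eef_pos: [524.3, 152.6, 78.2]
eef_rot: [3.141, -0.0, 1.999]
wrist_force: [2.5, 1.4, -2.1]
finger_gap: 15.6
```

```bash
cat > st.py <<'E'
from h import *
s=manip.read_state(); print({k:np.round(s[k],4).tolist() for k in ('clock','joints','eef_pos','eef_rot','wrist_force','moment')}, 'yaw deg',np.degrees(s['eef_rot'][2]))
E
python3 st.py
```

```text
{'clock': 11.225, 'joints': [0.2161, 0.4296, 1.6616, 0.0002, 1.0495, -0.2122], 'eef_pos': [524.2879, 152.6489, 78.2217], 'eef_rot': [3.1407, -0.0, 1.999], 'wrist_force': [2.5343, 1.3678, -2.1287], 'moment': [0.3296, -0.5698, 0.1512]} yaw deg 114.53506334347959
```

Request:
{"method": "play_rows", "body": {"commands": [{"x": 0, "y": 0.0004, "z": 0, "wx": 0, "wy": 0, "wz": 3, "grip": 0}, {"x": 0, "y": 0.0001, "z": 0, "wx": 0, "wy": 0, "wz": 3, "grip": 0}, {"x": 0, "y": 0.0001, "z": 0, "wx": 0, "wy": 0, "wz": 3, "grip": 0}, {"x": 0, "y": 0, "z": 0, "wx": 0, "wy": 0, "wz": 2, "grip": 0}, {"x": 0, "y": 0, "z": 0, "wx": 0, "wy": 0, "wz": 0, "grip": 0}], "squeeze": 60}}

```text
clock: 11.85
eef_pos: [524.6, 152.8, 78.2]
eef_rot: [3.141, -0.0, 1.809]
wrist_force: [0.9, 0.1, -1.3]
finger_gap: 15.9
```

```bash
python3 st.py
```

```text
{'clock': 11.85, 'joints': [0.2163, 0.4307, 1.6601, 0.0001, 1.0506, -0.0224], 'eef_pos': [524.6096, 152.7559, 78.1702], 'eef_rot': [3.1415, -0.0001, 1.8095], 'wrist_force': [0.9087, 0.0653, -1.2692], 'moment': [0.2023, -0.172, 0.0222]} yaw deg 103.67461196324774
```

Request:
{"method": "play_rows", "body": {"commands": [{"x": 0, "y": 0.0001, "z": 0, "wx": 0, "wy": 0, "wz": 1.5, "grip": 0}, {"x": 0, "y": 0, "z": 0, "wx": 0, "wy": 0, "wz": 1.5, "grip": 0}, {"x": 0, "y": 0.0001, "z": 0, "wx": 0, "wy": 0, "wz": 1.5, "grip": 0}, {"x": 0, "y": 0, "z": 0, "wx": 0, "wy": 0, "wz": 1.5, "grip": 0}], "squeeze": 60}}

```text
clock: 12.35
eef_pos: [524.8, 152.8, 78.2]
eef_rot: [3.142, -0.0, 1.703]
wrist_force: [0.0, 1.5, -1.2]
finger_gap: 15.9
```

```bash
python3 st.py
```

```text
{'clock': 12.35, 'joints': [0.2163, 0.4311, 1.6595, 0.0001, 1.0509, 0.0839], 'eef_pos': [524.764, 152.7978, 78.1553], 'eef_rot': [3.1416, -0.0, 1.7032], 'wrist_force': [0.0107, 1.4913, -1.2459], 'moment': [0.2082, -0.1336, 0.0923]} yaw deg 97.5867370532885
```

Approaching the stop, with 1° rows from here.

Request:
{"method": "play_rows", "body": {"commands": [{"x": 0, "y": 0, "z": 0, "wx": 0, "wy": 0, "wz": 1, "grip": 0}, {"x": 0, "y": 0, "z": 0, "wx": 0, "wy": 0, "wz": 1, "grip": 0}, {"x": 0, "y": 0, "z": 0, "wx": 0, "wy": 0, "wz": 1, "grip": 0}], "squeeze": 60}}

```text
clock: 12.72
eef_pos: [524.8, 152.8, 78.1]
eef_rot: [3.141, -0.0, 1.651]
wrist_force: [0.7, 0.9, -1.8]
finger_gap: 15.5
```

```bash
python3 st.py
```

```text
{'clock': 12.725, 'joints': [0.2162, 0.4311, 1.6595, 0.0, 1.0508, 0.1356], 'eef_pos': [524.8043, 152.7654, 78.1467], 'eef_rot': [3.1415, -0.0, 1.6514], 'wrist_force': [0.7388, 0.9073, -1.8465], 'moment': [0.2983, -0.232, 0.1328]} yaw deg 94.61966632606918
```

Request:
{"method": "play_rows", "body": {"commands": [{"x": 0, "y": 0, "z": 0, "wx": 0, "wy": 0, "wz": 0.7, "grip": 0}, {"x": 0, "y": 0, "z": 0, "wx": 0, "wy": 0, "wz": 0.7, "grip": 0}], "squeeze": 60}}

```text
clock: 12.98
eef_pos: [524.8, 152.8, 78.2]
eef_rot: [3.141, -0.0, 1.627]
wrist_force: [0.6, 0.9, -2.4]
finger_gap: 16.0
```

```bash
python3 st.py
```

```text
{'clock': 12.975, 'joints': [0.2163, 0.4311, 1.6595, 0.0, 1.0508, 0.1597], 'eef_pos': [524.8385, 152.7941, 78.1638], 'eef_rot': [3.1414, -0.0, 1.6274], 'wrist_force': [0.6217, 0.9013, -2.4088], 'moment': [0.3393, -0.3251, 0.1074]} yaw deg 93.2443701130821
```

Request:
{"method": "play_rows", "body": {"commands": [{"x": 0, "y": 0, "z": 0, "wx": 0, "wy": 0, "wz": 0.5, "grip": 0}, {"x": 0, "y": 0, "z": 0, "wx": 0, "wy": 0, "wz": 0.3, "grip": 0}], "squeeze": 60}}

```text
clock: 13.22
eef_pos: [524.8, 152.8, 78.2]
eef_rot: [3.141, -0.0, 1.614]
wrist_force: [1.9, 0.9, -2.8]
finger_gap: 15.7
```

```bash
python3 st.py
```

```text
{'clock': 13.225, 'joints': [0.2163, 0.4311, 1.6595, -0.0, 1.0508, 0.1732], 'eef_pos': [524.8489, 152.7813, 78.1849], 'eef_rot': [3.1414, -0.0, 1.6139], 'wrist_force': [1.9177, 0.8639, -2.7704], 'moment': [0.3883, -0.4141, 0.0874]} yaw deg 92.46680899502131
```

Request:
{"method": "play_rows", "body": {"commands": [{"x": 0, "y": 0, "z": 0, "wx": 0, "wy": 0, "wz": 0.5, "grip": 0}, {"x": 0, "y": 0, "z": 0, "wx": 0, "wy": 0, "wz": 0.3, "grip": 0}], "squeeze": 60}}

```text
clock: 13.48
eef_pos: [524.8, 152.8, 78.2]
eef_rot: [3.141, -0.0, 1.6]
wrist_force: [2.1, 1.9, -2.2]
finger_gap: 15.4
```

```bash
python3 st.py
```

```text
{'clock': 13.475, 'joints': [0.2162, 0.4311, 1.6595, -0.0, 1.0508, 0.1872], 'eef_pos': [524.8483, 152.7509, 78.1793], 'eef_rot': [3.1414, -0.0, 1.5998], 'wrist_force': [2.0628, 1.8822, -2.2252], 'moment': [0.3155, -0.5235, 0.1967]} yaw deg 91.66150597643943
```

```bash
python3 - <<'E'
from h import *
p,d=snap('scene','scene7'); crop(p,225,285,305,360,13,'s7')
E
python3 st.py
```

```text
{'clock': 13.525, 'joints': [0.2163, 0.4311, 1.6595, -0.0001, 1.0508, 0.1874], 'eef_pos': [524.8353, 152.7574, 78.1713], 'eef_rot': [3.1414, 0.0, 1.5997], 'wrist_force': [2.3812, 0.5061, -3.1796], 'moment': [0.3698, -0.5377, 0.1698]} yaw deg 91.65595662125457
```

View pics/s7.png

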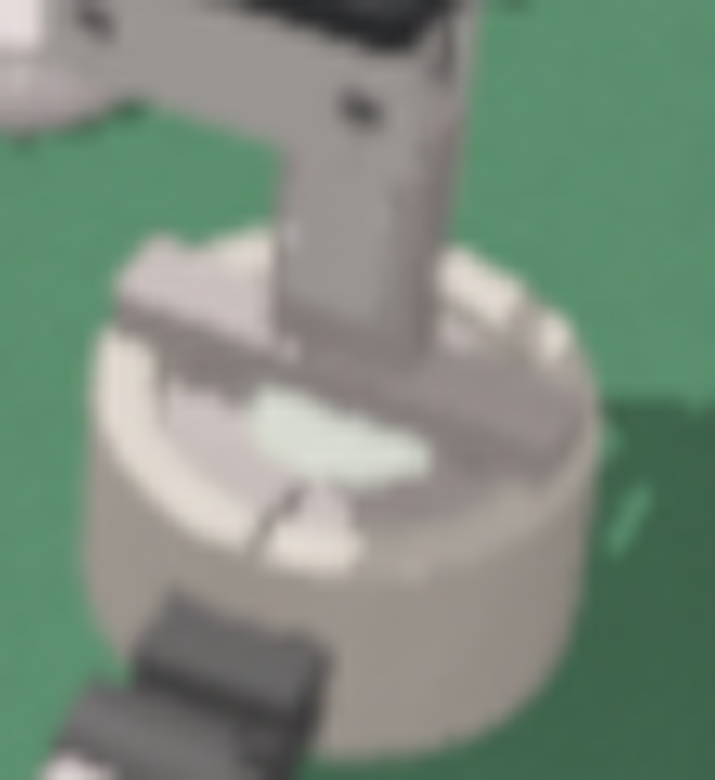

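The ring's black line at (327,264) now continues the rim tick at (325,266), so the ring is at or near home. Building up the snug moment in small steps.

Request:
{"method": "play_rows", "body": {"commands": [{"x": 0, "y": 0, "z": 0, "wx": 0, "wy": 0, "wz": 0.4, "grip": 0}, {"x": 0, "y": 0, "z": 0, "wx": 0, "wy": 0, "wz": 0.4, "grip": 0}], "squeeze": 60}}

```text
clock: 13.78
eef_pos: [524.9, 152.8, 78.2]
eef_rot: [3.141, 0.0, 1.586]
wrist_force: [2.8, 1.6, -2.9]
finger_gap: 15.9
```

```bash
python3 st.py
```

```text
{'clock': 13.775, 'joints': [0.2163, 0.4311, 1.6595, -0.0001, 1.0508, 0.201], 'eef_pos': [524.8594, 152.7818, 78.1971], 'eef_rot': [3.1413, 0.0, 1.5861], 'wrist_force': [2.8069, 1.5919, -2.9162], 'moment': [0.4142, -0.6185, 0.5057]} yaw deg 90.87818339272282
```

The stop is reached with a moment of 0.51 N m. Holding.

Request:
{"method": "play_rows", "body": {"commands": [{"x": 0, "y": 0, "z": 0, "wx": 0, "wy": 0, "wz": 0, "grip": 0}, {"x": 0, "y": 0, "z": 0, "wx": 0, "wy": 0, "wz": 0, "grip": 0}], "squeeze": 60}}

```text
clock: 14.02
eef_pos: [524.8, 152.8, 78.2]
eef_rot: [3.141, -0.0, 1.586]
wrist_force: [3.1, 2.0, -2.6]
finger_gap: 16.0
```

```bash
python3 st.py
```

```text
{'clock': 14.025, 'joints': [0.2163, 0.4311, 1.6595, -0.0, 1.0508, 0.2006], 'eef_pos': [524.8349, 152.7896, 78.1829], 'eef_rot': [3.1414, -0.0, 1.5864], 'wrist_force': [3.1464, 2.0494, -2.5751], 'moment': [0.4151, -0.738, 0.5224]} yaw deg 90.89682752164744
```

Request:
{"method": "play_rows", "body": {"commands": [{"x": 0, "y": 0, "z": 0, "wx": 0, "wy": 0, "wz": 0.1, "grip": 0}, {"x": 0, "y": 0, "z": 0, "wx": 0, "wy": 0, "wz": 0, "grip": 0}, {"x": 0, "y": 0, "z": 0, "wx": 0, "wy": 0, "wz": 0, "grip": 0}, {"x": 0, "y": 0, "z": 0, "wx": 0, "wy": 0, "wz": 0, "grip": 0}, {"x": 0, "y": 0, "z": 0, "wx": 0, "wy": 0, "wz": 0, "grip": 0}, {"x": 0, "y": 0, "z": 0, "wx": 0, "wy": 0, "wz": 0, "grip": 0}], "squeeze": 60}}

```text
clock: 14.78
eef_pos: [524.8, 152.8, 78.2]
eef_rot: [3.141, -0.0, 1.585]
wrist_force: [3.7, 2.6, -2.7]
finger_gap: 15.7
```

```bash
python3 st.py
```

```text
{'clock': 14.775, 'joints': [0.2162, 0.4311, 1.6595, 0.0, 1.0508, 0.2025], 'eef_pos': [524.814, 152.7554, 78.1569], 'eef_rot': [3.1415, -0.0, 1.5845], 'wrist_force': [3.7061, 2.5601, -2.6955], 'moment': [0.4711, -0.9511, 0.521]} yaw deg 90.78606402847431
```

Snug held for over a second at about 0.52 N m with small side forces. Now backing off into the play, relieving the side load and lifting.

Request:
{"method": "play_rows", "body": {"commands": [{"x": 0, "y": 0, "z": 0, "wx": 0, "wy": 0, "wz": -0.7, "grip": 0}, {"x": 0.0002, "y": 0.0003, "z": 0, "wx": 0, "wy": 0, "wz": -0.7, "grip": 0}, {"x": 0, "y": 0, "z": 0, "wx": 0, "wy": 0, "wz": -0.7, "grip": 0}, {"x": 0, "y": 0, "z": 0, "wx": 0, "wy": 0, "wz": 0, "grip": 0}], "squeeze": 60}}

```text
clock: 15.28
eef_pos: [524.7, 152.8, 77.9]
eef_rot: [-3.141, 0.0, 1.621]
wrist_force: [0.4, 0.2, -1.5]
finger_gap: 15.8
```

```bash
python3 st.py
```

```text
{'clock': 15.275, 'joints': [0.2164, 0.4319, 1.659, -0.0001, 1.0518, 0.166], 'eef_pos': [524.7162, 152.7934, 77.9342], 'eef_rot': [-3.1406, 0.0003, 1.6212], 'wrist_force': [0.371, 0.1522, -1.5407], 'moment': [-0.0409, -0.0283, 0.0586]} yaw deg 92.88849439602794
```

Request:
{"method": "play_rows", "body": {"commands": [{"x": 0, "y": 0, "z": -0.002, "wx": 0, "wy": 0, "wz": 0, "grip": 0}, {"x": 0, "y": 0, "z": -0.004, "wx": 0, "wy": 0, "wz": 0, "grip": 0}, {"x": 0, "y": 0, "z": -0.006, "wx": 0, "wy": 0, "wz": 0, "grip": 0}, {"x": 0, "y": 0, "z": -0.01, "wx": 0, "wy": 0, "wz": 0, "grip": 0}, {"x": 0, "y": 0, "z": -0.015, "wx": 0, "wy": 0, "wz": 0, "grip": 0}, {"x": 0, "y": 0, "z": -0.016, "wx": 0, "wy": 0, "wz": 0, "grip": 0}, {"x": 0, "y": 0, "z": 0, "wx": 0, "wy": 0, "wz": 0, "grip": 0}], "squeeze": 60}}

```text
clock: 16.15
eef_pos: [525.7, 153.1, 132.9]
eef_rot: [3.139, -0.0, 1.621]
wrist_force: [-0.4, 0.1, -2.3]
finger_gap: 15.6
```

```bash
python3 - <<'E'
from h import *
p,d=snap('scene','scene8'); crop(p,205,285,295,365,9,'s8')
E
python3 st.py
```

```text
{'clock': 16.2, 'joints': [0.2165, 0.3641, 1.6149, 0.0, 1.1614, 0.1661], 'eef_pos': [525.2841, 153.0198, 131.799], 'eef_rot': [3.1404, -0.0002, 1.6212], 'wrist_force': [-0.4952, -0.0318, -1.7081], 'moment': [-0.0142, -0.0403, -0.0076]} yaw deg 92.88514458893076
```

View pics/s8.png

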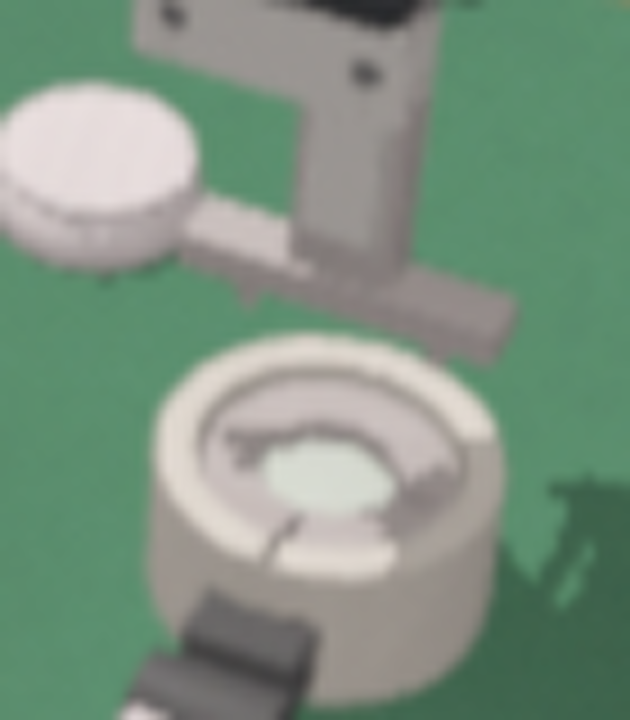

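The ring line is still aligned with the rim tick (scene about (327,265)), and the spanner came out cleanly. Checking the bar's heading in the grip.

Run:
```python
from h import *
r0,r1,c0,c1,k=220,248,312,356,17
p=np.load('pics/scene8.npz')['p']
q=cv2.resize(p[r0:r1,c0:c1,::-1],None,fx=k,fy=k,interpolation=cv2.INTER_CUBIC)
yaw=np.radians(92.9); ex=np.array([np.cos(yaw),np.sin(yaw)]); ey=np.array([-ex[1],ex[0]])
c=np.array([525.3,153.0])-1*ex
for zz,col in ((117,(0,0,255)),(105,(255,0,0))):
    P=[((np.array(proj('scene',[*(c+45*a*ex+9*b*ey),zz]))-[c0,r0]+.5)*k-.5) for a,b in ((1,1),(1,-1),(-1,-1),(-1,1))]
    print(np.round(P).tolist()); cv2.polylines(q,[np.int32(P)],True,col,1)
cv2.imwrite('pics/s8b.png',q)
```

```text
[[703.0, 302.0], [657.0, 378.0], [52.0, 179.0], [103.0, 107.0]]
[[694.0, 367.0], [648.0, 444.0], [47.0, 244.0], [99.0, 172.0]]
```

View pics/s8b.png

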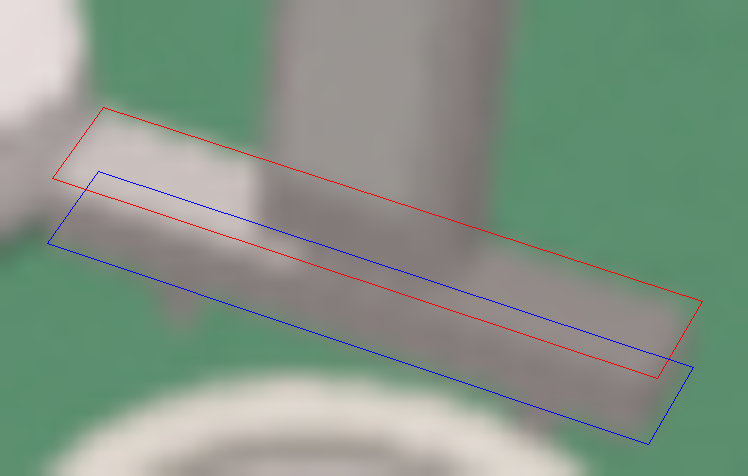

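The bar's edges run parallel to the prediction, so there was no slip in the grip. Returning to the rack.

Request:
{"method": "play_rows", "body": {"commands": [{"x": 0, "y": 0, "z": 0, "wx": 0, "wy": 0, "wz": 10.4, "grip": 0}, {"x": 0, "y": 0, "z": 0, "wx": 0, "wy": 0, "wz": 10.4, "grip": 0}, {"x": 0, "y": 0, "z": 0, "wx": 0, "wy": 0, "wz": 10.4, "grip": 0}, {"x": 0, "y": 0, "z": 0, "wx": 0, "wy": 0, "wz": 10.4, "grip": 0}, {"x": 0, "y": 0, "z": 0, "wx": 0, "wy": 0, "wz": 10.4, "grip": 0}, {"x": 0, "y": 0, "z": 0, "wx": 0, "wy": 0, "wz": 10.4, "grip": 0}, {"x": 0, "y": 0, "z": 0, "wx": 0, "wy": 0, "wz": 10.2, "grip": 0}, {"x": -0.0191, "y": 0.0348, "z": 0, "wx": 0, "wy": 0, "wz": 0, "grip": 0}, {"x": -0.0191, "y": 0.0348, "z": 0, "wx": 0, "wy": 0, "wz": 0, "grip": 0}, {"x": -0.0191, "y": 0.0348, "z": 0, "wx": 0, "wy": 0, "wz": 0, "grip": 0}, {"x": -0.0191, "y": 0.0348, "z": 0, "wx": 0, "wy": 0, "wz": 0, "grip": 0}, {"x": -0.0191, "y": 0.0348, "z": 0, "wx": 0, "wy": 0, "wz": 0, "grip": 0}, {"x": -0.0191, "y": 0.0348, "z": 0, "wx": 0, "wy": 0, "wz": 0, "grip": 0}, {"x": -0.0191, "y": 0.0348, "z": 0, "wx": 0, "wy": 0, "wz": 0, "grip": 0}, {"x": 0, "y": 0, "z": 0, "wx": 0, "wy": 0, "wz": 0, "grip": 0}, {"x": 0, "y": 0, "z": 0, "wx": 0, "wy": 0, "wz": 0, "grip": 0}], "squeeze": 60}}

```text
clock: 18.2
eef_pos: [484.0, -121.5, 130.8]
eef_rot: [-3.141, 0.0, 0.354]
wrist_force: [-0.3, -0.4, -1.5]
finger_gap: 15.9
```

```bash
python3 st.py
```

```text
{'clock': 18.2, 'joints': [-0.3195, 0.2654, 1.7493, 0.0002, 1.1276, 0.8974], 'eef_pos': [483.9568, -121.5126, 130.7691], 'eef_rot': [-3.141, 0.0005, 0.3538], 'wrist_force': [-0.3068, -0.4499, -1.5362], 'moment': [-0.0222, -0.0673, 0.0053]} yaw deg 20.271309050240053
```

Request:
{"method": "play_rows", "body": {"commands": [{"x": -0.0002, "y": 0.0009, "z": 0.02, "wx": 0, "wy": 0, "wz": 0, "grip": 0}, {"x": 0, "y": 0, "z": 0.02, "wx": 0, "wy": 0, "wz": 0, "grip": 0}, {"x": 0, "y": 0, "z": 0.012, "wx": 0, "wy": 0, "wz": 0, "grip": 0}, {"x": 0, "y": 0, "z": 0, "wx": 0, "wy": 0, "wz": 0, "grip": 0}, {"x": 0, "y": 0, "z": 0, "wx": 0, "wy": 0, "wz": 0, "grip": 0}], "squeeze": 60}}

```text
clock: 18.82
eef_pos: [484.6, -122.7, 79.8]
eef_rot: [3.141, -0.001, 0.354]
wrist_force: [-0.1, 1.3, -2.2]
finger_gap: 15.4
```

```bash
python3 st.py;  python3 - <<'E'
from h import *
p,d=snap('scene','scene9'); crop(p,165,245,220,280,9,'s9')
E
```

```text
{'clock': 18.825, 'joints': [-0.3212, 0.3364, 1.7911, 0.0001, 1.0132, 0.8952], 'eef_pos': [484.6398, -122.6526, 79.7894], 'eef_rot': [3.1411, -0.0007, 0.3544], 'wrist_force': [-0.0947, 1.3111, -2.1837], 'moment': [0.0343, 0.0063, 0.022]} yaw deg 20.306806155211007
```

View pics/s9.png

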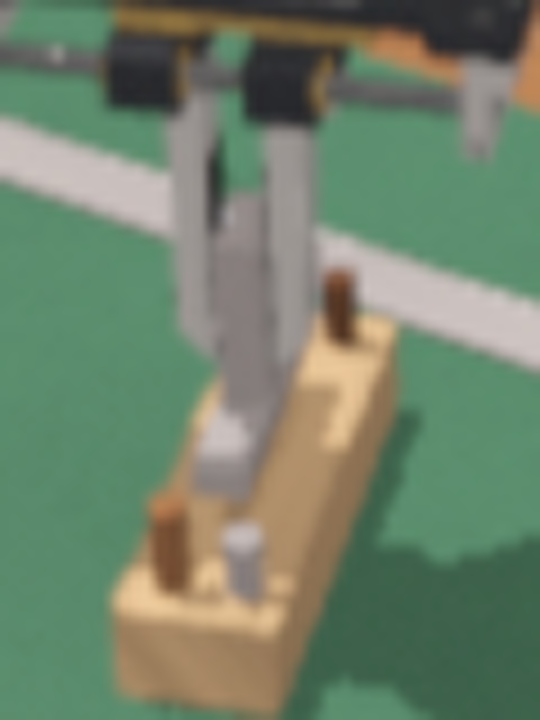

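The spanner stands over the slot, bar at about (246,215), and aligned with the rack. Lowering with small steps.

Request:
{"method": "play_rows", "body": {"commands": [{"x": -0.0003, "y": 0, "z": 0.002, "wx": 0, "wy": 0, "wz": 0, "grip": 0}, {"x": 0, "y": 0, "z": 0.002, "wx": 0, "wy": 0, "wz": 0, "grip": 0}, {"x": 0, "y": 0, "z": 0.002, "wx": 0, "wy": 0, "wz": 0, "grip": 0}, {"x": 0, "y": 0, "z": 0.002, "wx": 0, "wy": 0, "wz": 0, "grip": 0}, {"x": 0, "y": 0, "z": 0.001, "wx": 0, "wy": 0, "wz": 0, "grip": 0}, {"x": 0, "y": 0, "z": 0, "wx": 0, "wy": 0, "wz": 0, "grip": 0}], "squeeze": 60}}

```text
clock: 19.62
eef_pos: [483.9, -122.9, 70.1]
eef_rot: [-3.142, 0.0, 0.354]
wrist_force: [0.0, -0.1, -1.1]
finger_gap: 15.6
```

```bash
python3 st.py
```

```text
{'clock': 19.625, 'joints': [-0.322, 0.3505, 1.7988, 0.0, 0.9924, 0.8947], 'eef_pos': [483.9441, -122.875, 70.0692], 'eef_rot': [-3.1415, 0.0001, 0.3541], 'wrist_force': [0.0301, -0.1281, -1.1071], 'moment': [0.0152, 0.0017, 0.0012]} yaw deg 20.287610834251975
```

Request:
{"method": "play_rows", "body": {"commands": [{"x": 0, "y": 0, "z": 0.002, "wx": 0, "wy": 0, "wz": 0, "grip": 0}, {"x": 0, "y": 0, "z": 0.002, "wx": 0, "wy": 0, "wz": 0, "grip": 0}, {"x": 0, "y": 0, "z": 0.002, "wx": 0, "wy": 0, "wz": 0, "grip": 0}, {"x": 0, "y": 0, "z": 0.0015, "wx": 0, "wy": 0, "wz": 0, "grip": 0}, {"x": 0, "y": 0, "z": 0.0007, "wx": 0, "wy": 0, "wz": 0, "grip": 0}, {"x": 0, "y": 0, "z": 0, "wx": 0, "wy": 0, "wz": 0, "grip": 0}, {"x": 0, "y": 0, "z": 0, "wx": 0, "wy": 0, "wz": 0, "grip": 0}], "squeeze": 60}}

```text
clock: 20.5
eef_pos: [484.0, -122.9, 62.0]
eef_rot: [3.142, -0.0, 0.354]
wrist_force: [-1.0, 0.0, -1.9]
finger_gap: 15.9
```

```bash
python3 st.py
```

```text
{'clock': 20.5, 'joints': [-0.322, 0.3631, 1.8039, 0.0, 0.9745, 0.8947], 'eef_pos': [483.9746, -122.8977, 61.9947], 'eef_rot': [3.1416, -0.0, 0.354], 'wrist_force': [-1.0018, 0.0123, -1.9374], 'moment': [0.0307, -0.0305, 0.008]} yaw deg 20.285148019715326
```

Request:
{"method": "play_rows", "body": {"commands": [{"x": 0, "y": 0, "z": 0.0005, "wx": 0, "wy": 0, "wz": 0, "grip": 0}, {"x": 0, "y": 0, "z": 0.0005, "wx": 0, "wy": 0, "wz": 0, "grip": 0}, {"x": 0, "y": 0, "z": 0, "wx": 0, "wy": 0, "wz": 0, "grip": 0}], "squeeze": 60}}

```text
clock: 20.88
eef_pos: [484.0, -122.9, 60.9]
eef_rot: [-3.142, 0.0, 0.354]
wrist_force: [0.1, 0.2, -2.2]
finger_gap: 15.9
```

```bash
python3 st.py
```

```text
{'clock': 20.875, 'joints': [-0.322, 0.3648, 1.8046, 0.0, 0.9723, 0.8947], 'eef_pos': [483.9502, -122.8754, 60.9103], 'eef_rot': [-3.1415, 0.0, 0.3541], 'wrist_force': [0.1337, 0.1509, -2.1758], 'moment': [0.1097, 0.006, -0.0147]} yaw deg 20.286476487913582
```

Still hanging (-2.2 N). Going a little lower.

Request:
{"method": "play_rows", "body": {"commands": [{"x": 0, "y": 0, "z": 0.0005, "wx": 0, "wy": 0, "wz": 0, "grip": 0}, {"x": 0, "y": 0, "z": 0.0003, "wx": 0, "wy": 0, "wz": 0, "grip": 0}, {"x": 0, "y": 0, "z": 0, "wx": 0, "wy": 0, "wz": 0, "grip": 0}], "squeeze": 60}}

```text
clock: 21.25
eef_pos: [484.0, -122.9, 60.8]
eef_rot: [3.141, -0.0, 0.354]
wrist_force: [-3.4, 0.2, 7.8]
finger_gap: 15.9
```

```bash
python3 st.py
```

```text
{'clock': 21.25, 'joints': [-0.3221, 0.365, 1.8048, 0.0, 0.9716, 0.8947], 'eef_pos': [484.0059, -122.9308, 60.7602], 'eef_rot': [3.1414, -0.0002, 0.354], 'wrist_force': [-3.4008, 0.177, 7.768], 'moment': [0.2849, 0.7178, -0.0289]} yaw deg 20.283816348914186
```

The spanner is seated: contact at the same height as the original grasp. Opening, then retreating upwards.

Request:
{"method": "play_rows", "body": {"commands": [{"x": 0, "y": 0, "z": -0.0005, "wx": 0, "wy": 0, "wz": 0, "grip": 0}, {"x": 0, "y": 0, "z": 0, "wx": 0, "wy": 0, "wz": 0, "grip": 0.25}, {"x": 0, "y": 0, "z": 0, "wx": 0, "wy": 0, "wz": 0, "grip": 0.45}, {"x": 0, "y": 0, "z": 0, "wx": 0, "wy": 0, "wz": 0, "grip": 0.5}, {"x": 0, "y": 0, "z": 0, "wx": 0, "wy": 0, "wz": 0, "grip": 0.5}, {"x": 0, "y": 0, "z": 0, "wx": 0, "wy": 0, "wz": 0, "grip": 0.5}]}}

```text
clock: 22.0
eef_pos: [484.0, -122.9, 60.6]
eef_rot: [-3.142, -0.0, 0.354]
wrist_force: [-0.4, -0.4, 0.1]
finger_gap: 46.7
```

```bash
python3 st.py
```

```text
{'clock': 22.0, 'joints': [-0.322, 0.3652, 1.8048, 0.0, 0.9716, 0.8947], 'eef_pos': [483.9563, -122.8811, 60.6384], 'eef_rot': [-3.1416, -0.0, 0.3541], 'wrist_force': [-0.4372, -0.4288, 0.0611], 'moment': [0.0788, 0.0047, -0.0069]} yaw deg 20.287457506277367
```

Request:
{"method": "play_rows", "body": {"commands": [{"x": 0, "y": 0, "z": -0.02, "wx": 0, "wy": 0, "wz": 0, "grip": 0.5}, {"x": 0, "y": 0, "z": -0.03, "wx": 0, "wy": 0, "wz": 0, "grip": 0.5}, {"x": 0, "y": 0, "z": -0.045, "wx": 0, "wy": 0, "wz": 0, "grip": 0.5}, {"x": 0, "y": 0, "z": -0.045, "wx": 0, "wy": 0, "wz": 0, "grip": 0.5}, {"x": -0.03, "y": 0.0191, "z": 0, "wx": 0, "wy": 0, "wz": 0, "grip": 0.5}, {"x": -0.03, "y": 0.0191, "z": 0, "wx": 0, "wy": 0, "wz": 0, "grip": 0.5}, {"x": -0.03, "y": 0.0191, "z": 0, "wx": 0, "wy": 0, "wz": 0, "grip": 0.5}, {"x": -0.03, "y": 0.0191, "z": 0, "wx": 0, "wy": 0, "wz": 0, "grip": 0.5}, {"x": -0.03, "y": 0.0191, "z": 0, "wx": 0, "wy": 0, "wz": 0, "grip": 0.5}, {"x": -0.03, "y": 0.0191, "z": 0, "wx": 0, "wy": 0, "wz": 0, "grip": 0.5}, {"x": -0.03, "y": 0.0191, "z": 0, "wx": 0, "wy": 0, "wz": 0, "grip": 0.5}, {"x": -0.03, "y": 0.0191, "z": 0, "wx": 0, "wy": 0, "wz": 0, "grip": 0.5}, {"x": -0.03, "y": 0.0191, "z": 0, "wx": 0, "wy": 0, "wz": 0, "grip": 0.5}, {"x": -0.03, "y": 0.0191, "z": 0, "wx": 0, "wy": 0, "wz": 0, "grip": 0.5}, {"x": 0, "y": 0, "z": 0, "wx": 0, "wy": 0, "wz": 0, "grip": 0.5}, {"x": 0, "y": 0, "z": 0, "wx": 0, "wy": 0, "wz": 0, "grip": 0.5}]}}

```text
clock: 24.0
eef_pos: [269.0, -405.7, 200.6]
eef_rot: [-3.141, -0.0, 0.354]
wrist_force: [-0.9, -0.2, 0.4]
finger_gap: 47.0
```

```bash
python3 - <<'E'
from h import *
for n in ('scene','top'):
    p,d=snap(n,n+'F'); P=cloud(n,d)
    m=(abs(P[...,0]-482)<60)&(abs(P[...,1]+121)<45)&(P[...,2]>100)&(P[...,2]<112); Q=P[m]
    print(n,len(Q),np.median(Q[:,2]),cv2.minAreaRect(Q[:,:2].astype(np.float32)))
    if n=='scene': crop(p,185,290,220,360,5,'sF')
    else: crop(p,160,250,195,400,3.8,'tF')
E
python3 st.py
```

```text
scene 46 104.27402275908454 ((482.04547119140625, -122.55740356445312), (29.480871200561523, 15.864044189453125), 20.78886604309082)
top 57 105.44857836137749 ((482.26953125, -123.32485961914062), (29.25792121887207, 15.85251235961914), 19.47917938232422)
{'clock': 24.1, 'joints': [-1.0598, 0.1628, 1.7011, 0.0001, 1.2777, 0.156], 'eef_pos': [269.3299, -405.4396, 200.6946], 'eef_rot': [-3.1416, -0.0001, 0.355], 'wrist_force': [-0.8013, 0.7832, 0.5236], 'moment': [0.02, -0.0039, -0.0255]} yaw deg 20.339537949921976
```

View pics/sF.png

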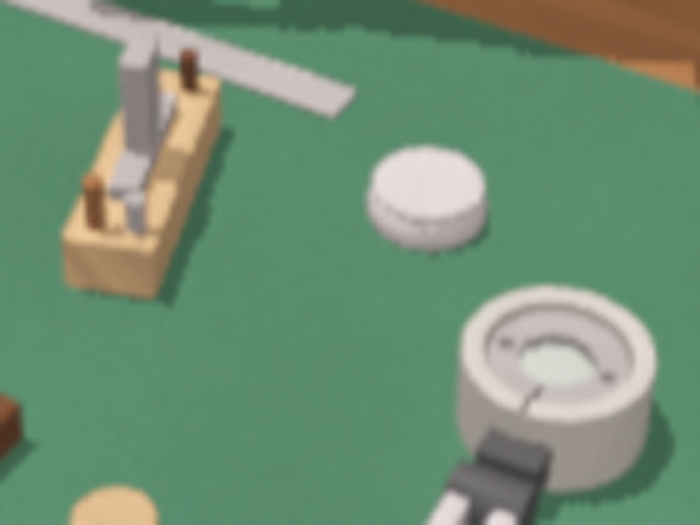

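View pics/tF.png

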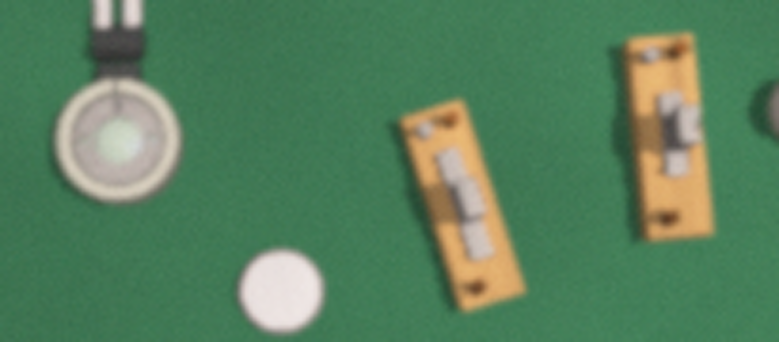

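View pics/sceneF.png

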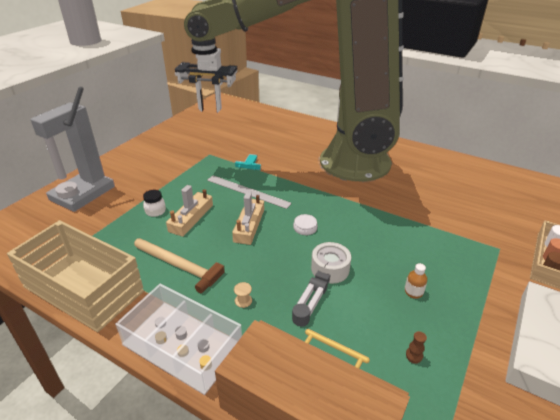

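The wide spanner stands in its rack, the ring line is on the tick, and the bystanders look unmoved. The turquoise look-alike near (248,162) looks different from the first picture, so I'll check that before handing in.

Run:
```python
from h import *
out=[]
for t in ('scene0','scene1','scene3','scene5','scene8','sceneF'):
    z=np.load(f'pics/{t}.npz'); p=z['p']; hsv=cv2.cvtColor(p,cv2.COLOR_RGB2HSV); P=cloud('scene',z['d'])
    m=(hsv[...,0]>82)&(hsv[...,0]<98)&(hsv[...,1]>120)&(hsv[...,2]>90)
    Q=P[m]; print(t,m.sum(),Q.mean(0).round(0),Q.min(0).round(0),Q.max(0).round(0))
    out.append(cv2.resize(p[135:195,215:280,::-1],None,fx=4,fy=4,interpolation=cv2.INTER_CUBIC))
cv2.imwrite('pics/turq.png',np.vstack([np.hstack(out[:3]),np.hstack(out[3:])]))
a=np.load('pics/scene0.npz')['p'].astype(int);b=np.load('pics/sceneF.npz')['p'].astype(int)
```

```text
scene0 266 [ 253. -290.   39.] [ 222. -357.   -2.] [1271.  438.  785.]
scene1 152 [ 230. -293.   21.] [ 168. -328.   -2.] [1271.  438.  785.]<stdin>:6: RuntimeWarning: Mean of empty slice.
  ret = um.true_divide(
Traceback (most recent call last):
ValueError: zero-size array to reduction operation minimum which has no identity
```

Run:
```python
from h import *
out=[]
for t in ('scene0','scene1','scene3','scene4','scene8','sceneF'):
    z=np.load(f'pics/{t}.npz'); p=z['p']; hsv=cv2.cvtColor(p,cv2.COLOR_RGB2HSV); P=cloud('scene',z['d'])
    m=(hsv[...,0]>82)&(hsv[...,0]<98)&(hsv[...,1]>120)&(hsv[...,2]>60); m[:130]=0; m[200:]=0
    Q=P[m]; print(t,m.sum(),Q.mean(0).round(0) if len(Q) else '')
    out.append(cv2.resize(p[135:195,215:280,::-1],None,fx=4,fy=4,interpolation=cv2.INTER_CUBIC))
cv2.imwrite('pics/turq.png',np.vstack([np.hstack(out[:3]),np.hstack(out[3:])]))
a=np.load('pics/scene0.npz')['p'];b=np.load('pics/sceneF.npz')['p']
```

```text
scene0 266 [ 253. -290.   39.]
scene1 155 [ 235. -291.   24.]
scene3 0 
scene4 203 [ 218. -300.   11.]
scene8 203 [ 218. -300.   11.]
sceneF 206 [ 218. -300.   11.]
```

View pics/turq.png

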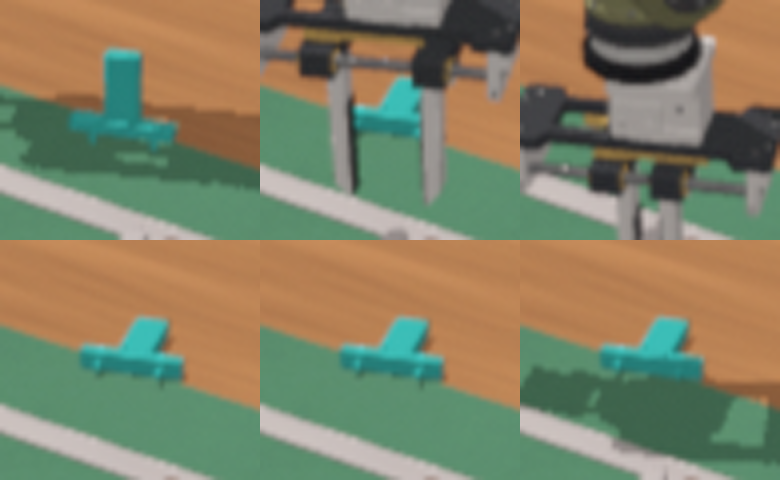

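The look-alike stood balanced on its two pins and had tipped over by the end of my first transit. The fingertips passed at about 200 mm and it is about 85 mm tall, so I don't believe the arm touched it. I'm leaving it alone as instructed and handing in.

```bash
python3 -c "
from cell import manip
print(manip.sign_off())"
```

```text
the job is handed in; nothing more can be done
None
```

The lens ring is tightened home and snug, and the wide spanner is back in its own rack, pins down and released. I handed the job in at about 24 s of the 72 s allowed. No verdict was reported.

- **Engaging:** Both pins dropped into the ring's holes with no contact force.
- **Turning:** I turned the ring about 45° clockwise (tool rotation, including the pin play) until it met the stop. I then held it at about 0.52 N m for over a second, with side forces under 5 N. I backed the spanner off before lifting it straight out.
- **Ring check:** In the last pictures from both cameras the ring's black line is on the rim's tick.
- **Spanner check:** It was set down at the same height it was picked up from, to within 0.1 mm. The last views put its handle within about 1 to 2 mm of where it started and of the rack's middle, at about 20° heading, upright. The robot is clear of everything.
- **Other objects:** The narrow spanner and the bystanders look unmoved in the last pictures.

**What disagreed:**
- **Camera offset:** The scene camera placed the held spanner 1 to 3 mm from where the arm's own position put it. That is about the stated calibration error, and engaging by feel settled it.
- **Turquoise look-alike:** It stood balanced on its pins and was seen tipped over after my first move. The fingertips passed at about 200 mm and it is about 85 mm tall, so I believe it fell by itself. I left it alone.

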